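# Lever up the balance slab and shim it level

### The job

The stone balance slab leans forward: lay the pry bar across the fulcrum block with its thin tip under the slab's front edge and let go of it, then take the bar again by its handle end, lever the slab up and swing the handle under the hold-down catch so that the slab stays up with nobody holding the bar. Push the stepped shim under the front edge, on the catch's side of the bar, until its shoulder is against the slab, then free the bar from the catch, let the slab down gently on to the shim, never letting it drop or jerk, pull the bar out and lay it flat on the bench, clear of slab, fulcrum block, catch and shim. Leave the bottle, the tub and the gel tank where they stand.

Things in the scene. Friction and masses are not known exactly. Their poses are not given: they have to be found in the camera images.
- fulcrum_top (a point): Middle of the crest of the fulcrum block's round steel ridge, 20 mm above the bench. Its axes are those of the whole fixed slab stand: x runs along the ridge and along the slab's front edge; y is level and points to the slab, square to its front edge; z up. The bar works roughly along this y axis.
- fulcrum: The fulcrum block, fixed: dark steel, 70 (x) x 36 mm (y), 12 high, with a round ridge of 8 mm radius on top; origin on the bench 20 mm below fulcrum_top.
- slab_front (a point): Fixed point where the middle of the slab's front lower edge is at the start, 14 mm above the bench, 75 mm in y from the ridge; axes as fulcrum_top. The space under the front edge is open but for two rubber feet, 18 mm across, at x = -115 and +115 mm, 18 mm behind the edge.
- slab: Marble slab with a white balance on its rear part: 260 mm wide (x), 240 deep (y), 30 thick, about 5 kg (varies). Origin on its rear lower edge, pinned to the bench 20 mm up. Its z axis reads upright at the start, when it leans forward; it tips by 0.025 rad when the slab is level (front edge 6 mm up, gap 20 mm). Levering it 215 mm from the ridge takes 5 to 12 N; it falls back unless held.
- catch_pocket (a point): Middle of the pocket of the hold-down catch, at the underside of its lip, 29 mm above the bench; axes parallel to fulcrum_top. From the ridge it lies 155 to 185 mm away from the slab (y) and 33 to 40 mm towards +x. A bar over the ridge, pressed up under this lip, holds the slab at a tilt of about 0.06 rad.
- catch: The catch, a fixed steel bracket 41 mm high, 24 mm long in y: post on the +x side, lip reaching over to -x with a turned-down nib. Pocket from x = -16 (nib) to +18 mm (post); the nib is 8 mm thick and ends 24.5 mm above the bench: the bar's top must go below that to pass in or out sideways. Bolted foot, 5 mm thick, x = 28 to 64 mm. Origin on the bench below catch_pocket.
- bar_center (a point): Centre of the pry bar (and nearly its centre of mass), half-way up, 6 mm above its underside: a loose straight steel bar, 340 mm long, 20 wide, 12 thick, 0.45 kg, lying flat on the bench at the start. x runs along the bar to the thin tip, z up.
- bar_tip (a point): Middle of the end face of the bar's thin tip, 3 mm above the bar's underside, 170 mm along the bar's x from bar_center. The last 70 mm before it are only 6 mm thick; the underside is straight all along.
- bar: The pry bar; origin on its underside below bar_center. The handle is the 110 mm at the -x end, black rubber skin, same section. Sloping down over the ridge at about 0.2 rad, its tip slides in under the slab without touching. Left lying over the ridge with its tip 20 mm under the slab, the handle side is the heavier, and the tip rests lightly up against the slab.
- shim_grip (a point): Centre of the grip block of the stepped shim, 20 mm above its underside: one loose grey plastic piece of 120 g, a flat tongue 46 mm long, 40 wide, 20 thick and, behind it in line, a grip block 30 mm long, 24 wide, 40 high. x points along the tongue, z up. The shoulder (front face of the block) is 15 mm ahead in x.
- shim_nose (a point): Middle of the front end face of the shim's tongue, 10 mm above its underside, 61 mm in x from shim_grip.
- shim: The stepped shim; origin on its underside, 23 mm in x ahead of shim_grip.
- reagent_bottle: Bystander: glass bottle, 72 mm across, 150 high, blue cap; origin under its centre.
- powder_tub: Bystander: white tub, 90 mm across, 100 high, blue lid; origin under its centre.
- gel_tank: Bystander: clear open gel tank, 100 x 160 mm, 50 high, with a red and a black post inside; origin under its centre.
Not all that is in view belongs to the job. What is shaped like the shim but turquoise or yellow is not meant.

How it is judged:
By the outcome, as a careful person would: the job done as asked, in the order asked, and still so for the second after the job is handed in, with the robot touching nothing.
It also fails if it takes over 72 s, if anything falls off the work surface, if the arm or the gripper's body presses on something with over 40 N, if the wrist force passes 120 N, or if a joint passes its speed limit or range.

### The arm

A 6-joint arm with a two-finger parallel gripper is mounted at the origin on the work surface. World frame = base frame: x ahead of the robot, y to its left, z up, the work surface at z = 0. Lengths are in m, angles in rad, forces in N, time in s.
With the tool pointing down it reaches from about 0.3 to 0.875 m from the base axis. Payload 6.4 kg.
Tool frame: the origin (TCP) lies midway between the tips of the shut fingers; the grasp point (between the pads) lies 19 mm behind it (ctrl.pinch_z is the distance from the TCP to the grasp point, in m); z points along the fingers, y is the line along which they close (so a half turn about z gives the same grasp; the last joint's range is limited). The gripper opens to 85 mm and grips with 20 to 120 N. Pads are 22 mm wide; open, the fingers measure 114 mm over their backs; the gripper's body (76 mm by 85 mm) begins 54 mm behind the grasp point. The pads swing forward as they close: fully open they stand 13 mm farther back than shut.
Start: joints at [-1.378, 0.181, 1.607, -0, 1.354, -0.206], TCP at [0.223, -0.53, 0.231] pointing down, gripper open.
Joint ranges: [-2.99, 2.99], [-0.89, 2.07], [0.3, 2.58], [-1.14, 4.28], [0, 2.63], [-3.12, 3.12]. Speed limits (rad/s): [2.57, 2.57, 3.01, 3.14, 3.14, 3.14].

### API

Orientations are given as a unit quaternion [w, x, y, z].
In Python, from bench import ctrl gives the robot as it stands.
- The arm moves only by the tool apply_moves, never from a script. Its argument "moves" is a list of rows, each an object with "jaw": the opening, from 0 (shut) to 1 (fully open); "offset": the shift along the tool's x, y, z in mm, a list of three; "rot": the turn, a rotation vector about the tool's x, y, z in degrees, a list of three. In form: [{"jaw": jaw, "offset": [dx, dy, dz], "rot": [ax, ay, az]}, ...]. A call has exactly 5 rows; each row shifts and turns the commanded pose from where the row before left it, along the tool's axes as they then stand; what a row does not reach is not made up. A row lasts 1/8 s, in which the tool goes at most 62.5 mm and 10.7 degrees, less where a joint would pass 70% of its speed; a pose out of reach is approached as far as the arm can. A call is refused whole if a number of a shift passes 62.5 or a number of a turn 10.7, either way. A call with a gripper value outside its range is refused whole. The fingers move at their own pace and stop on an object; the grip force is fixed at half the most. Time passes only in rows, so rows that do not move let the fingers close, or fill a call up. It gives the time, the measured TCP pose, the force, the opening and the grip force at its end, in the units of the state.
- ctrl.get_obs(): the state, without advancing time (a new reading comes with each control period).
- ctrl.camera(name): name is "scene" or "top"; returns (picture, depth): 384x512x3 uint8, red, green, blue; 384x512 float32, m along the optical axis (not along the pixel's ray), 0 where there is no reading.
- ctrl.camera_params(name): a dict with "K" (3x3 intrinsics, pixels), "dist" ([k1, k2, p1, p2, k3] as OpenCV has them; the pictures are not rectified), "cam_to_world" (4x4, takes a point from camera to world coordinates). Camera axes: x right, y down, z forward; pixel columns grow to the right and rows downward; lengths in m; the calibration is good to about 2 mm. A picture is of the moment at which its call begins. camera_params takes no time and is no camera call.
- ctrl.hand_in(): hands the job in; it is judged then, once.
Trained networks look in the newest picture that a camera, given by its name, has taken for a name from the list of things; names that differ only in an ending like _2 or _b are one class to them, and where a whole thing is asked for, a point or a joint stands for the part that bears it (a point fixed in the world has none). Each returns a list of dicts, best first, with "score" (0 to 1); they miss things now and then, are a little off and sometimes report something else, mostly with a low value. They report only what shows in the picture. A call takes as long as a camera call. They do not tell look-alikes from the thing itself.
- ctrl.outline_of(camera, target): "region" (384x512 bool, what is visible of it) and "position" ([column, row] in pixels, amid what is visible of it).
The state is a dict: "time_s": time; "q": joint angles; "dq": joint speeds; "joint_efforts": joint torques, N m; "eef_pos": TCP position; "eef_rot": TCP orientation; "wrist_force": force on the tool from outside, world axes, zero at the start; "torque": the same for the moment, N m; "opening": opening from 0.0 (shut) to 1.0 (fully open); "grasp_force": force on a finger pad.
Only numpy, scipy, OpenCV 4.12 (cv2) and the standard library are available. Lean on these libraries where they do the work, as an engineer would, in place of code of your own. Each camera call takes 0.05 s, during which the arm holds its last target. There are 200 camera calls.

## Working session

There is one attempt and no reset: what is moved stays moved. The work goes in short steps, Python scripts to look and compute and a tool call to move; the robot and the scene stay as the last step left them, time stands still between calls to the robot, and variables do not carry over. Pictures are saved under pics/ and viewed, at most 10 in all, crops included, and the job is handed in when it is done.

Besides the shell and the picture viewer there is one more tool, called after "Emit:" as a command line: name --argument value ..., lists and objects as JSON in quotes. apply_moves: Moves the arm, as the interface text tells. Its arguments: {"type":"object","properties":{"moves":{"type":"array"}},"required":["moves"]}

```bash
ls; mkdir -p pics; cat > h.py <<'E'
import numpy as np, cv2
from bench import ctrl
from scipy.spatial.transform import Rotation as R
def cloud(cam,depth):
    p=ctrl.camera_params(cam);K=np.array(p["K"]);d=np.array(p["dist"]);T=np.array(p["cam_to_world"])
    h,w=depth.shape;u,v=np.meshgrid(np.arange(w),np.arange(h))
    n=cv2.undistortPointsIter(np.stack([u,v],-1).reshape(-1,1,2).astype(np.float64),K,d,None,None,(3,50,1e-9)).reshape(h,w,2)
    P=np.concatenate([n*depth[...,None],depth[...,None]],-1)@T[:3,:3].T+T[:3,3]
    P[depth<=0]=np.nan
    return P
def snap(cam,name=None):
    im,d=ctrl.camera(cam)
    if name: cv2.imwrite(f"pics/{name}.png",cv2.cvtColor(im,cv2.COLOR_RGB2BGR))
    return im,d,cloud(cam,d)
def pix(cam,X):
    p=ctrl.camera_params(cam);T=np.linalg.inv(np.array(p["cam_to_world"]))
    return cv2.projectPoints(np.atleast_2d(X).astype(float),cv2.Rodrigues(T[:3,:3])[0],T[:3,3],np.array(p["K"]),np.array(p["dist"]))[0].reshape(-1,2)
E
python3 - <<'E'
from h import *
ims=[]
for c in("scene","top"):
    im,d,P=snap(c,c+"0");np.save(c+"0.npy",P);ims.append(im)
    print(c,np.array(ctrl.camera_params(c)["cam_to_world"]).round(3).tolist(),ctrl.camera_params(c)["K"])
    for t in("fulcrum","slab","catch","bar","shim","bar_tip","shim_grip","reagent_bottle","powder_tub","gel_tank"):
        for r in ctrl.outline_of(c,t)[:3]:
            m=r["region"];q=P[m];print(t,round(r["score"],2),np.round(r["position"]),m.sum(),np.nanmedian(q,0).round(3),np.nanmin(q,0).round(3),np.nanmax(q,0).round(3))
cv2.imwrite("pics/both.png",cv2.cvtColor(cv2.resize(np.vstack(ims),(768//1*1,1152))[:, :],cv2.COLOR_RGB2BGR))
print(ctrl.get_obs(),ctrl.pinch_z)
E
```

```text
pics
scene [[-0.546, 0.69, -0.475, 1.218], [0.838, 0.46, -0.295, 0.284], [0.015, -0.559, -0.829, 1.117], [0.0, 0.0, 0.0, 1.0]] [[443.56959748   0.         255.77758795]
 [  0.         443.56959748 187.43447934]
 [  0.           0.           1.        ]]
fulcrum 0.78 [308. 220.] 324 [0.608 0.089 0.012] [ 0.56   0.061 -0.003] [0.641 0.109 0.025]
slab 0.96 [375. 248.] 7847 [0.613 0.284 0.049] [ 0.403  0.138 -0.006] [0.722 0.42  0.112]
slab 0.57 [196. 155.] 318 [ 0.601 -0.328  0.021] [ 0.562 -0.367  0.   ] [ 0.625 -0.288  0.044]
catch 0.84 [252. 218.] 303 [ 0.693 -0.06   0.029] [ 0.638 -0.077  0.   ] [ 0.725 -0.042  0.047]
bar 0.96 [265. 144.] 761 [ 0.437 -0.176  0.01 ] [ 0.401 -0.362 -0.006] [ 0.454 -0.021  0.022]
bar 0.41 [376. 249.] 7777 [0.613 0.284 0.049] [ 0.427  0.147 -0.005] [0.722 0.418 0.112]
shim 0.67 [138. 157.] 244 [ 0.708 -0.476  0.022] [ 0.662 -0.52  -0.005] [ 0.728 -0.443  0.044]
shim 0.66 [196. 154.] 349 [ 0.602 -0.328  0.02 ] [ 0.548 -0.367 -0.003] [ 0.625 -0.288  0.044]
shim 0.63 [129. 130.] 281 [ 0.625 -0.577  0.02 ] [ 0.576 -0.632 -0.004] [ 0.658 -0.555  0.047]
bar_t
[... 2970 characters left out ...]
156]
{'time_s': 1.1, 'q': array([-1.37828495e+00,  1.80801478e-01,  1.60699491e+00, -1.84083935e-05,
        1.35376188e+00, -2.06312530e-01]), 'dq': array([ 0.00261959, -0.00050652, -0.00172355, -0.00022058, -0.00027076,
       -0.00042344]), 'joint_efforts': array([ 9.94414804e-04, -4.44854307e+01, -3.51681662e+01, -2.67374171e-04,
        7.31453929e-04,  9.94164196e-06]), 'eef_pos': array([ 0.22330193, -0.52989858,  0.23129009]), 'eef_rot': array([ 1.71285020e-05,  9.80182843e-01,  1.98094913e-01, -9.10671585e-06]), 'wrist_force': array([0.50054997, 0.49997508, 0.50904579]), 'torque': array([ 0.01786033, -0.04935464,  0.01416457]), 'grasp_force': 0.0, 'opening': 0.994750013779535} 0.0187
```

View pictures.

```bash
python3 - <<'E'
import cv2,numpy as np
t=cv2.imread("pics/top0.png")
cv2.imwrite("pics/top0b.png",cv2.resize(t[80:300,40:480],(800,400),interpolation=cv2.INTER_CUBIC))
s=cv2.imread("pics/scene0.png")
a=[cv2.resize(s[y-25:y+25,x-25:x+25],(260,260),interpolation=cv2.INTER_CUBIC) for x,y in((196,155),(138,157),(129,130))]
cv2.imwrite("pics/shims.png",np.hstack(a))
E
```

```text
(no output)
```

View pics/top0b.png

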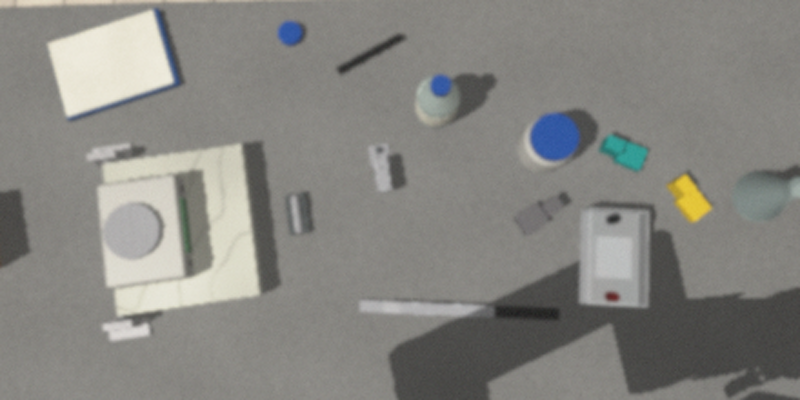

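View pics/shims.png

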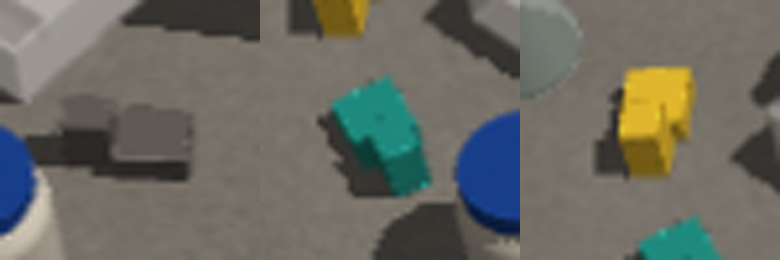

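View pics/scene0.png

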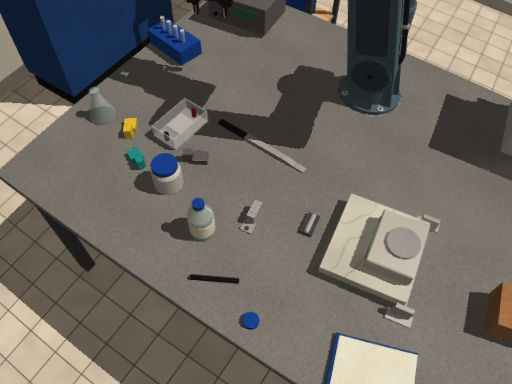

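The grey piece at scene (196,155) / top (334,200) is the shim. Turquoise (138,157) and yellow (129,130) are the decoys, and the crop confirms the colours. The bar's handle (black) points to world -y and its tip to +y. The stand's +x is roughly world +x.

```bash
cat > fit.py <<'E'
from h import *
def rect(P,c,r,z0,z1):
    q=P.reshape(-1,3);q=q[np.isfinite(q).all(1)]
    m=(np.hypot(*(q[:,:2]-c).T)<r)&(q[:,2]>z0)&(q[:,2]<z1);q=q[m]
    if len(q)<5:return None
    (cx,cy),(w,h),a=cv2.minAreaRect((q[:,:2]*1000).astype(np.float32))
    if w<h:w,h,a=h,w,a+90
    u=q[:,:2]-q[:,:2].mean(0);e=np.linalg.svd(u,full_matrices=False)[2][0]
    return dict(n=len(q),c=(round(cx,1),round(cy,1)),wh=(round(w,1),round(h,1)),a=round((a+90)%180-90,1),mean=(q.mean(0)*1000).round(1),pca=round(np.degrees(np.arctan(e[1]/e[0])),1))
E
python3 - <<'E'
from fit import *
for c in("scene","top"):
    P=np.load(c+"0.npy");print(c)
    b=P.reshape(-1,3);b=b[(abs(b[:,0]-.55)<.05)&(abs(b[:,1]+.0)<.04)];print("bench z",np.nanmedian(b[:,2]))
    for n,cc,r,z0,z1 in(("fulc",(.605,.086),.05,.006,.03),("ridge",(.605,.086),.05,.016,.03),("slabtop",(.575,.275),.2,.035,.058),("catch",(.69,-.06),.06,.02,.06),("catchtop",(.69,-.06),.06,.034,.06),("foot",(.71,-.05),.06,.003,.012),
      ("bar",(.437,-.19),.2,.005,.03),("barthick",(.437,-.19),.2,.0095,.03),("shimall",(.594,-.328),.06,.012,.06),("grip",(.6,-.328),.06,.032,.06)):
        print(n,rect(P,np.array(cc),r,z0,z1))
    # slab front upper edge: for bins in x, min y of slab top
    q=P.reshape(-1,3);q=q[np.isfinite(q).all(1)]
    for z0,z1 in((.038,.055),):
        m=(q[:,2]>z0)&(q[:,2]<z1)&(q[:,1]>.1)&(q[:,1]<.25);s=q[m]
        X=[];Y=[]
        for x in np.arange(.45,.70,.01):
            k=abs(s[:,0]-x)<.005
            if k.sum()>3:X.append(x);Y.append(s[k,1].min())
        f=np.polyfit(X,Y,1);f=np.polyfit(np.array(X)[abs(np.polyval(f,X)-Y)<.004],np.array(Y)[abs(np.polyval(f,X)-Y)<.004],1);print("edge",f,np.degrees(np.arctan(f[0])),np.polyval(f,.6))
E
```

```text
scene
bench z -0.00020147543519533073
fulc {'n': 280, 'c': (605.2, 80.7), 'wh': (73.5, 47.4), 'a': 7.9, 'mean': array([607. ,  86.9,  14. ]), 'pca': np.float64(8.2)}
ridge {'n': 83, 'c': (605.0, 88.3), 'wh': (62.2, 23.3), 'a': 18.8, 'mean': array([605.1,  86.8,  19.4]), 'pca': np.float64(9.6)}
slabtop {'n': 4508, 'c': (574.0, 286.2), 'wh': (306.1, 262.2), 'a': 5.4, 'mean': array([608.5, 255.3,  45.9]), 'pca': np.float64(29.1)}
catch {'n': 195, 'c': (666.4, -63.5), 'wh': (58.7, 25.1), 'a': 6.5, 'mean': array([670. , -62.3,  38.5]), 'pca': np.float64(7.5)}
catchtop {'n': 166, 'c': (666.1, -63.6), 'wh': (58.1, 25.1), 'a': 6.5, 'mean': array([667.8, -63.3,  40.5]), 'pca': np.float64(7.6)}
foot {'n': 186, 'c': (707.8, -53.7), 'wh': (111.1, 104.1), 'a': -0.8, 'mean': array([710.6, -55.6,   5.3]), 'pca': np.float64(-47.2)}
bar {'n': 848, 'c': (439.2, -191.7), 'wh': (383.9, 380.6), 'a': 90.0, 'mean': array([ 449.9, -205.1,   11. ]), 'pca': np.float64(-72.2)}
barthick {'n': 514, 'c': (436.7, -207.7), 'wh': (353.3, 199.7), 'a': -61.3, 'mean': array([ 460.9, -223.6,   13.8]), 'pca': np.float64(
[... 1093 characters left out ...]
6), 'a': -80.4, 'mean': array([717.6, -52.6,   5. ]), 'pca': np.float64(-86.1)}
bar {'n': 998, 'c': (435.2, -189.9), 'wh': (382.7, 379.4), 'a': 80.6, 'mean': array([ 455.8, -210.1,   11.4]), 'pca': np.float64(-79.3)}
barthick {'n': 670, 'c': (515.6, -197.7), 'wh': (328.4, 180.8), 'a': 86.7, 'mean': array([ 456.3, -228.6,   13.8]), 'pca': np.float64(-73.2)}
shimall {'n': 277, 'c': (596.4, -332.0), 'wh': (75.2, 39.7), 'a': -57.3, 'mean': array([ 594. , -328.2,   25.9]), 'pca': np.float64(-57.1)}
grip {'n': 74, 'c': (608.5, -350.1), 'wh': (28.7, 23.6), 'a': -53.4, 'mean': array([ 607.7, -349.7,   40.2]), 'pca': np.float64(-50.9)}
edge [0.1238855  0.08504915] 7.06213413466291 0.15938045602097425
```

```bash
cat >> fit.py <<'E'
O=np.array([.605,.0855]);YAW=np.radians(7.0)
B=np.array([[np.cos(YAW),-np.sin(YAW)],[np.sin(YAW),np.cos(YAW)]]) # cols x_s,y_s
def s2w(x,y): return O+B@np.array([x,y])/1000
def w2s(p): return (B.T@(np.asarray(p)[:2]-O)*1000).round(1)
def Rt(yaw,pitch=0):
    """yaw: bar heading (deg, world, towards tip); pitch: tip-down slope rad"""
    a=np.radians(yaw);h=np.array([np.cos(a),np.sin(a),0])
    y=np.array([np.sin(a),-np.cos(a),0])
    x=h*np.cos(pitch)-np.array([0,0,np.sin(pitch)])
    return R.from_matrix(np.stack([x,y,np.cross(x,y)],1))
def goto(pos,rot,o=None):
    o=o or ctrl.get_obs();q=o["eef_rot"];R0=R.from_quat([q[1],q[2],q[3],q[0]])
    d=R0.inv().apply(np.array(pos)-o["eef_pos"])*1000;r=(R0.inv()*rot).as_rotvec(degrees=True)
    print("offset(tool0)",d.round(1),"rot",r.round(1),"after-rot-frame",rot.inv().apply(np.array(pos)-o["eef_pos"]).round(4)*1000)
def st():
    o=ctrl.get_obs();q=o["eef_rot"];M=R.from_quat([q[1],q[2],q[3],q[0]]).as_matrix();x=M[:,0]
    print("t",round(o["time_s"],2),"tcp",(o["eef_pos"]*1000).round(1),"stand",w2s(o["eef_pos"]),"yaw",np.degrees(np.arctan2(-M[0,1]*-1 if 0 else x[1],x[0])).round(1),"pitch",np.arcsin(-x[2]).round(3),"roll",np.arcsin(M[2,1]).round(3),"F",o["wrist_force"].round(1),"T",o["torque"].round(2),"open",round(o["opening"],3),"g",round(o["grasp_force"],1),"q",o["q"].round(2))
    return o
E
python3 - <<'E'
from fit import *
for c in("scene","top"):
    P=np.load(c+"0.npy");q=P.reshape(-1,3);q=q[np.isfinite(q).all(1)]
    # rough line through bar
    m=(abs(q[:,0]-(.436+ (q[:,1]+.19)*-.0))<.045)&(q[:,1]>-.375)&(q[:,1]<-.005)&(q[:,2]>.0045)&(q[:,2]<.02);s=q[m]
    for i in range(4):
        f=np.polyfit(s[:,1],s[:,0],1);s=s[abs(np.polyval(f,s[:,1])-s[:,0])<[.03,.02,.014,.013][i]]
    print(c,len(s),f,"yaw",90-np.degrees(np.arctan(f[0])),"y",s[:,1].min(),s[:,1].max(), np.percentile(s[:,2],[10,50,90]).round(4))
    yc=(s[:,1].min()+s[:,1].max())/2;print("center",np.polyval(f,yc),yc)
    b=q[(abs(q[:,0]-.5)<.03)&(abs(q[:,1]+.15)<.05)];print(np.median(b[:,2]),b[:,2].std())
o=st()
goto([.436,-.19,.10],Rt(91.5))
E
```

```text
scene 587 [0.05467169 0.44626502] yaw 86.8706582333464 y -0.37064885287626803 -0.02050472193421754 [0.0065 0.0113 0.0147]
center 0.4355725103326735 -0.19557678740524279
-0.00010730869756325756 0.002359522617197332
top 707 [0.05643592 0.44645278] yaw 86.76988625001853 y -0.37075230033242756 -0.01669772349591915 [0.0077 0.012  0.0149]
center 0.43551973034186503 -0.19372501191417335
0.0005235370059253341 0.0021816876466661628
t 1.1 tcp [ 223.3 -529.9  231.3] stand [-453.9 -564.3] yaw 22.9 pitch 0.0 roll 0.0 F [0.5 0.5 0.5] T [ 0.02 -0.05  0.01] open 0.995 g 0.0 q [-1.38  0.18  1.61 -0.    1.35 -0.21]
offset(tool0) [ 328.  -230.6  131.3] rot [  0.    0.  -68.6] after-rot-frame [334.2 221.5 131.3]
```

Emit:
apply_moves --moves '[{"jaw": 0.6,"offset": [41,-29,8],"rot": [0,0,0]},{"jaw": 0.6,"offset": [41,-29,8],"rot": [0,0,0]},{"jaw": 0.6,"offset": [41,-29,8],"rot": [0,0,0]},{"jaw": 0.6,"offset": [41,-29,8],"rot": [0,0,0]},{"jaw": 0.6,"offset": [41,-29,8],"rot": [0,0,0]}]'

```text
time_s: 1.72
eef_pos: [0.3566, -0.3154, 0.1913]
eef_rot: [0.0, 0.98, 0.198, 0.0]
wrist_force: [-0.1, -0.3, 0.6]
opening: 0.601
grasp_force: 0.0
```

Emit:
apply_moves --moves '[{"jaw": 0.6,"offset": [41,-29,8],"rot": [0,0,0]},{"jaw": 0.6,"offset": [41,-29,8],"rot": [0,0,0]},{"jaw": 0.6,"offset": [41,-29,8],"rot": [0,0,0]},{"jaw": 0.6,"offset": [0,0,10],"rot": [0,0,-10]},{"jaw": 0.6,"offset": [0,0,10],"rot": [0,0,-10]}]'

```text
time_s: 2.35
eef_pos: [0.436, -0.1879, 0.1472]
eef_rot: [0.0, 0.929, 0.369, 0.0]
wrist_force: [-0.1, -0.2, 0.3]
opening: 0.601
grasp_force: 0.0
```

Emit:
apply_moves --moves '[{"jaw": 0.6,"offset": [0,0,10],"rot": [0,0,-9]},{"jaw": 0.6,"offset": [0,0,10],"rot": [0,0,-9]},{"jaw": 0.6,"offset": [0,0,10],"rot": [0,0,-9]},{"jaw": 0.6,"offset": [0,0,10],"rot": [0,0,-9]},{"jaw": 0.6,"offset": [0,0,0],"rot": [0,0,-9]}]'

```text
time_s: 2.98
eef_pos: [0.435, -0.1884, 0.1065]
eef_rot: [-0.001, 0.718, 0.696, -0.0]
wrist_force: [0.4, 0.6, 0.5]
opening: 0.599
grasp_force: 0.0
```

```bash
python3 - <<'E'
from fit import *
st();goto([.436,-.191,.002],Rt(86.8))
E
```

```text
t 2.98 tcp [ 435.  -188.4  106.5] stand [-202.1 -251.1] yaw 88.1 pitch -0.001 roll -0.001 F [0.4 0.6 0.5] T [0.02 0.01 0.03] open 0.599 g 0.0 q [-0.66  0.12  1.96 -0.    1.07 -0.63]
offset(tool0) [ -2.7   1.2 104.5] rot [-0.1 -0.   1.3] after-rot-frame [ -2.6   1.1 104.5]
```

Emit:
apply_moves --moves '[{"jaw": 0.6,"offset": [-3,1,30],"rot": [0,0,1.3]},{"jaw": 0.6,"offset": [0,0,30],"rot": [0,0,0]},{"jaw": 0.6,"offset": [0,0,25],"rot": [0,0,0]},{"jaw": 0.6,"offset": [0,0,15],"rot": [0,0,0]},{"jaw": 0.6,"offset": [0,0,4],"rot": [0,0,0]}]'

```text
time_s: 3.6
eef_pos: [0.436, -0.1915, 0.0027]
eef_rot: [-0.001, 0.728, 0.686, -0.0]
wrist_force: [-0.5, 0.4, 0.4]
opening: 0.6
grasp_force: 0.0
```

Emit:
apply_moves --moves '[{"jaw": 0.0,"offset": [0,0,0],"rot": [0,0,0]},{"jaw": 0.0,"offset": [0,0,0],"rot": [0,0,0]},{"jaw": 0.0,"offset": [0,0,0],"rot": [0,0,0]},{"jaw": 0.0,"offset": [0,0,0],"rot": [0,0,0]},{"jaw": 0.0,"offset": [0,0,0],"rot": [0,0,0]}]'

```text
time_s: 4.22
eef_pos: [0.4368, -0.1922, 0.0043]
eef_rot: [0.001, 0.728, 0.686, 0.0]
wrist_force: [-3.6, 1.2, 7.0]
opening: 0.211
grasp_force: 59.6
```

```bash
python3 - <<'E'
from fit import *
st()
E
```

```text
t 4.22 tcp [ 436.8 -192.2    4.3] stand [-200.8 -255.1] yaw 86.6 pitch 0.001 roll 0.001 F [-3.6  1.2  7. ] T [ 0.1   0.49 -0.01] open 0.211 g 59.6 q [-0.66  0.31  1.99 -0.    0.84 -0.6 ]
```

```bash
cat >> fit.py <<'E'
def bar_tcp(ytip,xc,heading,pitch,clear,along,up):
    """TCP for bar: tip at stand-y ytip, underside `clear` mm above ridge crest at stand x xc; along=TCP pos along bar from centre, up=TCP above underside (mm)"""
    a=np.radians(heading);h=np.array([np.cos(a),np.sin(a)])
    b=np.r_[h*np.cos(pitch),-np.sin(pitch)];n=np.r_[h*np.sin(pitch),np.cos(pitch)]
    ry=np.r_[B[:,1],0]; s=ytip/(b@ry)
    R0=np.r_[s2w(xc,0)*1000,20+clear]
    # ridge is round r=8: lowest clear approx
    p=R0+b*(s-170+along)+n*up
    return p/1000,Rt(heading,pitch)
E
python3 - <<'E'
from fit import *
for y in(45,95):
  for cl in (1,30):
    p,r=bar_tcp(y,0,94,.2,cl,-2,4.3);print(p.round(4),w2s(p));goto(p,r)
E
```

```text
[ 0.6136 -0.0369  0.0503] [  -6.4 -122.5]
offset(tool0) [165.6 167.2 -45.9] rot [ -0.7 -11.4  -7.4] after-rot-frame [130.6 187.2 -73.3]
[ 0.6136 -0.0369  0.0793] [  -6.4 -122.5]
offset(tool0) [165.6 167.2 -74.9] rot [ -0.7 -11.4  -7.4] after-rot-frame [ 124.9  187.2 -101.8]
[0.6101 0.0131 0.0401] [ -3.8 -72.5]
offset(tool0) [215.3 160.7 -35.8] rot [ -0.7 -11.4  -7.4] after-rot-frame [181.7 187.2 -73.3]
[0.6101 0.0131 0.0691] [ -3.8 -72.5]
offset(tool0) [215.2 160.7 -64.8] rot [ -0.7 -11.4  -7.4] after-rot-frame [ 176.   187.2 -101.8]
```

Emit:
apply_moves --moves '[{"jaw": 0.0,"offset": [0,0,-10],"rot": [0,0,0]},{"jaw": 0.0,"offset": [0,0,-25],"rot": [0,0,0]},{"jaw": 0.0,"offset": [0,0,-30],"rot": [0,0,0]},{"jaw": 0.0,"offset": [0,0,-25],"rot": [0,0,0]},{"jaw": 0.0,"offset": [0,0,-10],"rot": [0,0,0]}]'

```text
time_s: 4.85
eef_pos: [0.4371, -0.1922, 0.105]
eef_rot: [0.001, 0.728, 0.686, 0.0]
wrist_force: [-1.3, -0.7, -4.3]
opening: 0.211
grasp_force: 59.4
```

```bash
python3 - <<'E'
from fit import *
st()
p,r=bar_tcp(45,0,94,.2,30,-2,4.3);goto(p,r)
E
```

```text
t 4.85 tcp [ 437.1 -192.2  105. ] stand [-200.5 -255.1] yaw 86.6 pitch 0.001 roll 0.002 F [-1.3 -0.7 -4.3] T [0.07 0.01 0.06] open 0.211 g 59.4 q [-0.66  0.12  1.96  0.    1.06 -0.6 ]
offset(tool0) [165.7 166.8  25.9] rot [ -0.6 -11.3  -7.4] after-rot-frame [144.9 186.9  -3.1]
```

Emit:
apply_moves --moves '[{"jaw": 0.0,"offset": [0,0,0],"rot": [-0.2,-4,-2.5]},{"jaw": 0.0,"offset": [0,0,0],"rot": [-0.2,-4,-2.5]},{"jaw": 0.0,"offset": [0,0,0],"rot": [-0.2,-3.3,-2.4]},{"jaw": 0.0,"offset": [10,13,0],"rot": [0,0,0]},{"jaw": 0.0,"offset": [30,38,-1],"rot": [0,0,0]}]'

```text
time_s: 5.48
eef_pos: [0.4848, -0.1488, 0.0961]
eef_rot: [0.071, 0.68, 0.726, -0.068]
wrist_force: [1.4, -0.5, -4.5]
opening: 0.21
grasp_force: 59.6
```

Emit:
apply_moves --moves '[{"jaw": 0.0,"offset": [35,46,-1],"rot": [0,0,0]},{"jaw": 0.0,"offset": [35,46,-1],"rot": [0,0,0]},{"jaw": 0.0,"offset": [25,32,0],"rot": [0,0,0]},{"jaw": 0.0,"offset": [10,12,0],"rot": [0,0,0]},{"jaw": 0.0,"offset": [0,0,0],"rot": [0,0,0]}]'

```text
time_s: 6.1
eef_pos: [0.613, -0.0355, 0.0762]
eef_rot: [0.07, 0.679, 0.728, -0.068]
wrist_force: [0.4, 0.8, -4.3]
opening: 0.205
grasp_force: 59.8
```

```bash
python3 - <<'E'
from fit import *
st()
p,r=bar_tcp(45,0,94,.2,30,-2,4.3);goto(p,r)
ims=[]
for c in("scene","top"):
    im,d,P=snap(c,c+"1");np.save(c+"1.npy",P)
    q=P.reshape(-1,3);q=q[np.isfinite(q).all(1)]
    # bar points relative: transform to bar frame predicted
    o=ctrl.get_obs();qq=o["eef_rot"];M=R.from_quat([qq[1],qq[2],qq[3],qq[0]])
    l=M.inv().apply(q-o["eef_pos"])*1000   # x along bar, y width, z down
    m=(abs(l[:,1])<25)&(abs(l[:,2]+2)<25)&(l[:,0]>30)&(l[:,0]<200);s=l[m]
    for lo,hi in((40,90),(105,165)):
        k=s[(s[:,0]>lo)&(s[:,0]<hi)];
        print(c,lo,len(k),"y",np.percentile(k[:,1],[3,50,97]).round(1),"z",np.percentile(k[:,2],[5,25,50]).round(1))
    print("xmax",np.percentile(s[:,0],[99,99.8]),np.sort(s[:,0])[-5:])
    m=(abs(l[:,1])<25)&(abs(l[:,2]+2)<25)&(l[:,0]<-90)&(l[:,0]>-230);s=l[m]
    print("handle",len(s),np.percentile(s[:,1],[3,50,97]).round(1),np.percentile(s[:,2],[5,50]).round(1),np.sort(s[:,0])[:5])
    ims.append(im)
a=cv2.resize(ims[0][110:290,190:420],(690,540));cv2.imwrite("pics/c1.png",a[...,::-1])
E
```

```text
t 6.1 tcp [613.  -35.5  76.2] stand [  -6.8 -121.1] yaw 94.1 pitch 0.196 roll -0.004 F [ 0.4  0.8 -4.3] T [ 0.29 -0.02 -0.05] open 0.205 g 59.8 q [-0.15  0.44  1.63 -0.22  1.05 -0.11]
offset(tool0) [-2.   0.5 -2.7] rot [-0.2 -0.2  0.1] after-rot-frame [-2.   0.5 -2.7]
scene 40 149 y [-8.   4.5 13. ] z [-10.7  -8.6  -7. ]
scene 105 165 y [-8.2  3.3 12.5] z [-9.  -5.4 -3.1]
xmax [171.2521171  177.04715795] [171.27030045 171.72398642 171.78240332 171.96619786 199.88356104]
handle 216 [-7.8  5.1 13.3] [-10.4  -5.9] [-168.552446   -167.7171506  -167.1084424  -166.67279462 -166.48679912]Traceback (most recent call last):
  File "<stdin>", line 14, in <module>
    return _quantile_unchecked(
        a, q, axis, out, overwrite_input, method, keepdims, weights)
    return _ureduce(a,
                    func=_quantile_ureduce_func,
    ...<5 lines>...
                    overwrite_input=overwrite_input,
                    method=method)
    r = func(a, **kwargs)
    result = _quantile(arr,
                       quantiles=q,
    ...<2 lines>...
                       out=out,
                       weights=wgt)
    slices_having_nans = np.isnan(arr[-1, ...])
                                  ~~~^^^^^^^^^
IndexError: index -1 is out of bounds for axis 0 with size 0
```

```bash
python3 - <<'E'
from fit import *
for y,c in((45,1.5),(94,1.5)):
    p,r=bar_tcp(y,0,94,.2,c,-1.5,4.3);goto(p,r)
E
```

```text
offset(tool0) [ 5.5  1.6 25.5] rot [-0.3 -0.2 -0. ] after-rot-frame [ 5.5  1.5 25.5]
offset(tool0) [55.5  1.6 25.7] rot [-0.3 -0.2 -0. ] after-rot-frame [55.6  1.5 25.5]
```

Emit:
apply_moves --moves '[{"jaw": 0.0,"offset": [1,0.5,6],"rot": [-0.3,-0.2,0]},{"jaw": 0.0,"offset": [2,0.5,8],"rot": [0,0,0]},{"jaw": 0.0,"offset": [1,0.5,7],"rot": [0,0,0]},{"jaw": 0.0,"offset": [1,0,4.5],"rot": [0,0,0]},{"jaw": 0.0,"offset": [0,0,0],"rot": [0,0,0]}]'

```text
time_s: 6.82
eef_pos: [0.6141, -0.0365, 0.0507]
eef_rot: [0.074, 0.679, 0.728, -0.068]
wrist_force: [0.5, -0.9, -5.1]
opening: 0.208
grasp_force: 59.7
```

```bash
python3 - <<'E'
from fit import *
st()
for y,c in((94,1.5),):
    p,r=bar_tcp(y,0,94,.2,c,-1.5,4.3);goto(p,r)
im,d,P=snap("scene");a=cv2.resize(im[130:280,210:400],(760,600));cv2.imwrite("pics/c2.png",a[...,::-1])
E
```

```text
t 6.83 tcp [614.1 -36.5  50.7] stand [  -5.8 -122.2] yaw 94.0 pitch 0.201 roll 0.001 F [ 0.5 -0.9 -5.1] T [0.3  0.07 0.  ] open 0.208 g 59.7 q [-0.15  0.48  1.63 -0.23  0.99 -0.1 ]
offset(tool0) [50.2 -0.6 -0. ] rot [0.1 0.  0. ] after-rot-frame [50.2 -0.6  0. ]
```

View pics/c2.png

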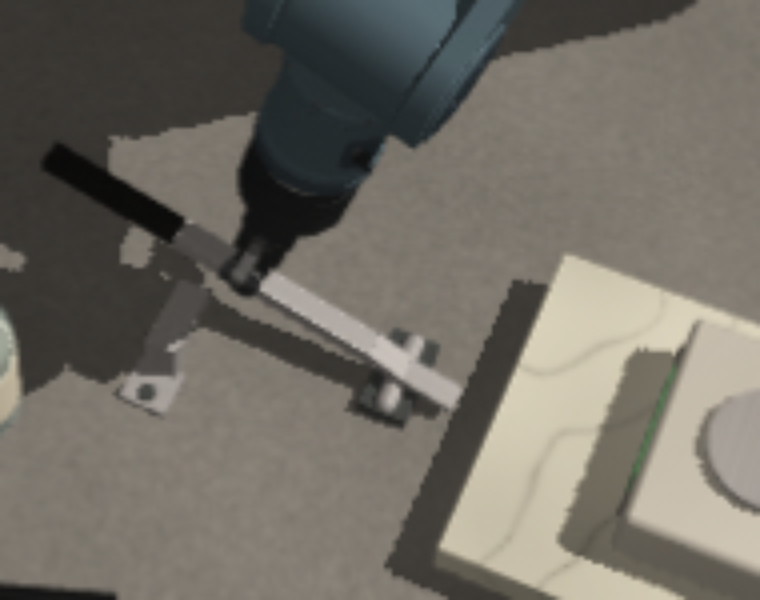

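The bar lies over the fulcrum (crop 405,360) with its tip at (455,395), short of the slab edge and centred. Next I slide it in.

Emit:
apply_moves --moves '[{"jaw": 0.0,"offset": [6,0,0],"rot": [0,0,0]},{"jaw": 0.0,"offset": [12,0,0],"rot": [0,0,0]},{"jaw": 0.0,"offset": [14,0,0],"rot": [0,0,0]},{"jaw": 0.0,"offset": [12,0,0],"rot": [0,0,0]},{"jaw": 0.0,"offset": [6,0,0],"rot": [0,0,0]}]'

```text
time_s: 7.5
eef_pos: [0.6108, 0.0137, 0.041]
eef_rot: [0.074, 0.678, 0.728, -0.068]
wrist_force: [0.3, -0.1, -4.2]
opening: 0.208
grasp_force: 59.8
```

```bash
python3 - <<'E'
from fit import *
st()
E
```

```text
t 7.5 tcp [610.8  13.7  41. ] stand [ -2.9 -72. ] yaw 94.1 pitch 0.201 roll 0.002 F [ 0.3 -0.1 -4.2] T [0.37 0.04 0.05] open 0.208 g 59.8 q [-0.07  0.5   1.63 -0.24  0.99 -0.01]
```

Emit:
apply_moves --moves '[{"jaw": 0.0,"offset": [0,0,0.7],"rot": [0,0.3,0]},{"jaw": 0.0,"offset": [0,0,0.7],"rot": [0,0.3,0]},{"jaw": 0.0,"offset": [0,0,0.7],"rot": [0,0.3,0]},{"jaw": 0.0,"offset": [0,0,0.7],"rot": [0,0.3,0]},{"jaw": 0.0,"offset": [0,0,0.5],"rot": [0,0.3,0]}]'

```text
time_s: 8.12
eef_pos: [0.6112, 0.0115, 0.0381]
eef_rot: [0.064, 0.679, 0.728, -0.058]
wrist_force: [0.2, -0.4, -3.5]
opening: 0.207
grasp_force: 59.8
```

```bash
python3 - <<'E'
from fit import *
st()
E
```

```text
t 8.12 tcp [611.2  11.5  38.1] stand [ -2.9 -74.2] yaw 94.0 pitch 0.174 roll 0.002 F [ 0.2 -0.4 -3.5] T [ 0.25  0.   -0.03] open 0.207 g 59.8 q [-0.08  0.5   1.64 -0.21  0.99 -0.04]
```

Emit:
apply_moves --moves '[{"jaw": 0.0,"offset": [0,0,0.6],"rot": [0,0.2,0]},{"jaw": 0.0,"offset": [0,0,0.6],"rot": [0,0.2,0]},{"jaw": 0.0,"offset": [0,0,0.4],"rot": [0,0,0]},{"jaw": 0.0,"offset": [0,0,0],"rot": [0,0,0]},{"jaw": 0.0,"offset": [0,0,0],"rot": [0,0,0]}]'

```text
time_s: 8.75
eef_pos: [0.6112, 0.0115, 0.0366]
eef_rot: [0.062, 0.68, 0.729, -0.056]
wrist_force: [-0.1, -0.0, -3.9]
opening: 0.205
grasp_force: 59.8
```

```bash
python3 - <<'E'
from fit import *
st()
E
```

```text
t 8.75 tcp [611.2  11.5  36.6] stand [ -2.8 -74.2] yaw 94.0 pitch 0.168 roll 0.003 F [-0.1 -0.  -3.9] T [0.22 0.04 0.  ] open 0.205 g 59.8 q [-0.09  0.5   1.64 -0.2   0.99 -0.05]
```

Emit:
apply_moves --moves '[{"jaw": 0.0,"offset": [0,0,0.5],"rot": [0,0,0]},{"jaw": 0.0,"offset": [0,0,0.5],"rot": [0,0,0]},{"jaw": 0.0,"offset": [0,0,0.5],"rot": [0,0,0]},{"jaw": 0.0,"offset": [0,0,0],"rot": [0,0,0]},{"jaw": 0.0,"offset": [0,0,0],"rot": [0,0,0]}]'

```text
time_s: 9.38
eef_pos: [0.6115, 0.0113, 0.0359]
eef_rot: [0.062, 0.68, 0.729, -0.056]
wrist_force: [-3.4, 0.0, 5.2]
opening: 0.212
grasp_force: 60.9
```

```bash
python3 - <<'E'
from fit import *
st()
im,d,P=snap("scene","scene2");np.save("scene2.npy",P)
q=P.reshape(-1,3);q=q[np.isfinite(q).all(1)]
o=ctrl.get_obs();qq=o["eef_rot"];M=R.from_quat([qq[1],qq[2],qq[3],qq[0]])
l=M.inv().apply(q-o["eef_pos"])*1000
for lo,hi in((-165,-140),(-140,-110),(-110,-80),(30,50),(50,70)):
    k=l[(abs(l[:,1]-2)<9)&(l[:,2]<8)&(l[:,2]>-25)&(l[:,0]>lo)&(l[:,0]<hi)];print(lo,len(k),np.median(k[:,2]).round(1))
E
```

```text
t 9.38 tcp [611.5  11.3  35.9] stand [ -2.6 -74.4] yaw 94.0 pitch 0.168 roll 0.003 F [-3.4  0.   5.2] T [ 0.18  0.64 -0.11] open 0.212 g 60.9 q [-0.09  0.5   1.64 -0.2   0.99 -0.05]
-165 52 -5.2
-140 66 -5.2
-110 65 -5.5
30 45 -7.4
50 45 -8.3
```

Emit:
apply_moves --moves '[{"jaw": 0.25,"offset": [0,0,0],"rot": [0,0,0]},{"jaw": 0.4,"offset": [0,0,0],"rot": [0,0,0]},{"jaw": 0.5,"offset": [0,0,0],"rot": [0,0,0]},{"jaw": 0.5,"offset": [0,0,-20],"rot": [0,0,0]},{"jaw": 0.5,"offset": [0,0,-30],"rot": [0,0,0]}]'

```text
time_s: 10.05
eef_pos: [0.61, 0.0197, 0.0851]
eef_rot: [0.061, 0.68, 0.729, -0.057]
wrist_force: [1.0, 0.9, 0.1]
opening: 0.498
grasp_force: 0.0
```

Emit:
apply_moves --moves '[{"jaw": 0.5,"offset": [-40,0,0],"rot": [0,0,0]},{"jaw": 0.5,"offset": [-50,0,0],"rot": [0,0,0]},{"jaw": 0.5,"offset": [-40,0,0],"rot": [0,0,0]},{"jaw": 0.5,"offset": [-12,0,0],"rot": [0,0,0]},{"jaw": 0.5,"offset": [0,0,0],"rot": [0,0,0]}]'

```text
time_s: 10.68
eef_pos: [0.6205, -0.1203, 0.1089]
eef_rot: [0.062, 0.68, 0.728, -0.056]
wrist_force: [-0.7, 0.6, 0.3]
opening: 0.495
grasp_force: 0.0
```

```bash
python3 - <<'E'
from fit import *
st()
o=ctrl.get_obs();qq=o["eef_rot"];M=R.from_quat([qq[1],qq[2],qq[3],qq[0]])
for c in("scene","top"):
    im,d,P=snap(c,c+"3");np.save(c+"3.npy",P)
    q=P.reshape(-1,3);q=q[np.isfinite(q).all(1)]
    s=np.c_[((q[:,:2]-O)@B)*1000,q[:,2]*1000]
    for lo,hi in((-240,-200),(-200,-170),(-135,-110),(-110,-80),(-80,-50),(-40,-20),(20,40),(40,60)):
        k=s[(abs(s[:,0])<35)&(s[:,1]>lo)&(s[:,1]<hi)&(s[:,2]>22)&(s[:,2]<85)]
        if len(k)>5: print(c,lo,hi,len(k),"x",np.percentile(k[:,0],[3,50,97]).round(1),"z",np.percentile(k[:,2],[10,50,90]).round(1),"ymed",np.median(k[:,1]).round(0))
im=cv2.imread("pics/scene3.png");cv2.imwrite("pics/c3.png",cv2.resize(im[130:280,210:400],(760,600)))
E
```

```text
t 10.68 tcp [ 620.5 -120.3  108.9] stand [  -9.7 -206.2] yaw 93.9 pitch 0.168 roll 0.003 F [-0.7  0.6  0.3] T [0.12 0.01 0.07] open 0.495 g 0.0 q [-0.3   0.41  1.59 -0.18  1.08 -0.29]
scene -240 -200 73 x [-16.8  -2.4   2.4] z [59.9 64.5 69.9] ymed -215.0
scene -200 -170 83 x [-16.3  -3.2   3.5] z [55.3 60.9 64.3] ymed -185.0
scene -135 -110 71 x [-14.4  -1.2   7.1] z [45.1 50.4 54.1] ymed -122.0
scene -110 -80 83 x [-12.8  -0.3   8.3] z [40.7 46.2 49.9] ymed -95.0
scene -80 -50 90 x [-10.1   1.2   9.7] z [34.  41.1 44.6] ymed -65.0
scene -40 -20 56 x [-9.1  3.4 11.6] z [30.  35.8 39.3] ymed -30.0
scene 20 40 48 x [-5.7  4.8 14.9] z [23.4 27.5 30.7] ymed 30.0
scene 40 60 15 x [-3.7  5.  15.2] z [22.6 23.2 24.5] ymed 44.0
top -240 -200 22 x [-19.1 -12.2   0.2] z [66.5 68.6 73.1] ymed -235.0
top -135 -110 45 x [-13.7  -6.    3.6] z [49.2 51.6 55.5] ymed -121.0
top -110 -80 66 x [-12.1  -3.2   7.4] z [44.  47.6 50.6] ymed -96.0
top -80 -50 28 x [-10.9  -4.    6.8] z [39.8 43.7 46.1] ymed -74.0
top 20 40 38 x [-5.3  3.3 13.4] z [23.7 27.1 30.7] ymed 29.0
top 40 60 8 x [-2.3  7.2 12.9] z [22.4 23.4 25.3] ymed 44.0
```

View pics/c3.png

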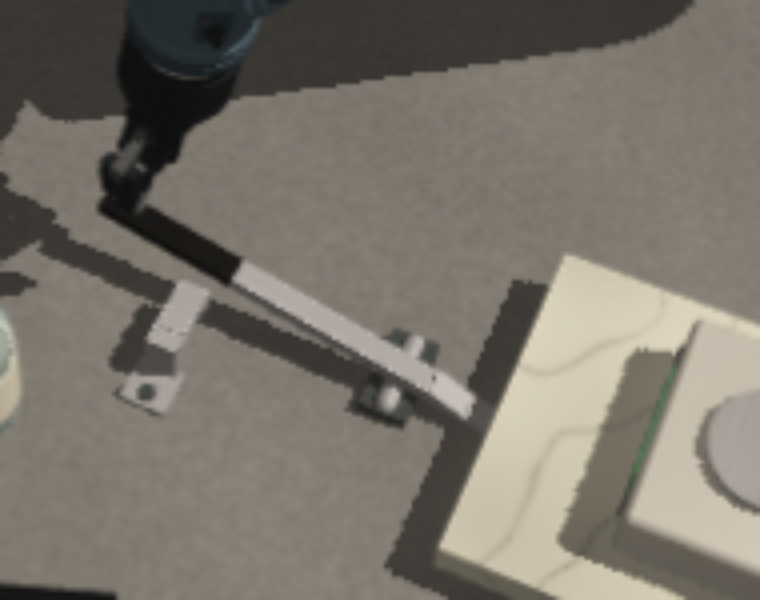

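```bash
cat >> fit.py <<'E'
def lev(xc,heading,pitch,L,up):
    """TCP pose with TCP at distance L (mm) behind ridge tangent point, up mm above underside (neg = below)"""
    a=np.radians(heading);h=np.array([np.cos(a),np.sin(a)])
    b=np.r_[h*np.cos(pitch),-np.sin(pitch)];n=np.r_[h*np.sin(pitch),np.cos(pitch)]
    p=np.r_[s2w(xc,0)*1000,12]+n*(8+up)-b*L
    return p/1000,Rt(heading,pitch)
E
python3 - <<'E'
from fit import *
p,r=lev(1,94,.155,217,-3);print((p*1000).round(1),w2s(p));goto(p,r)
E
```

```text
[ 620.9 -127.5   50.4] [ -10.2 -213.3]
offset(tool0) [ 0.9  0.1 58.2] rot [0.1 0.7 0. ] after-rot-frame [ 0.2  0.2 58.2]
```

Emit:
apply_moves --moves '[{"jaw": 0.5,"offset": [1,0,20],"rot": [0,0.7,0]},{"jaw": 0.5,"offset": [0,0,25],"rot": [0,0,0]},{"jaw": 0.5,"offset": [0,0,13],"rot": [0,0,0]},{"jaw": 0.5,"offset": [0,0,0],"rot": [0,0,0]},{"jaw": 0.3,"offset": [0,0,0],"rot": [0,0,0]}]'

```text
time_s: 11.4
eef_pos: [0.6215, -0.1282, 0.051]
eef_rot: [0.058, 0.68, 0.729, -0.052]
wrist_force: [0.6, 0.2, 0.1]
opening: 0.305
grasp_force: 0.0
```

Emit:
apply_moves --moves '[{"jaw": 0.0,"offset": [0,0,0],"rot": [0,0,0]},{"jaw": 0.0,"offset": [0,0,0],"rot": [0,0,0]},{"jaw": 0.0,"offset": [0,0,0],"rot": [0,0,0]},{"jaw": 0.0,"offset": [0,0,0],"rot": [0,0,0]},{"jaw": 0.0,"offset": [0,0,0],"rot": [0,0,0]}]'

```text
time_s: 12.02
eef_pos: [0.6214, -0.1284, 0.051]
eef_rot: [0.058, 0.68, 0.729, -0.052]
wrist_force: [1.0, 1.4, 1.7]
opening: 0.214
grasp_force: 62.3
```

```bash
python3 - <<'E'
from fit import *
st()
for p in(.155,.1,.05,0,-.05):
    a,r=lev(1,94,p,217,-3);print(p,(a*1000).round(1));goto(a,r)
E
```

```text
t 12.03 tcp [ 621.4 -128.4   51. ] stand [  -9.8 -214.3] yaw 94.0 pitch 0.156 roll 0.003 F [1.  1.4 1.7] T [ 0.19 -0.23  0.08] open 0.214 g 62.3 q [-0.32  0.5   1.6  -0.17  0.99 -0.3 ]
0.155 [ 620.9 -127.5   50.4]
offset(tool0) [ 1.  -0.5  0.4] rot [ 0.2  0.  -0. ] after-rot-frame [ 1.  -0.5  0.5]
0.1 [ 621.  -129.3   38.6]
offset(tool0) [ 1.1 -0.5 12.4] rot [ 0.2  3.2 -0. ] after-rot-frame [ 0.4 -0.5 12.4]
0.05 [ 621.1 -130.3   27.8]
offset(tool0) [ 1.7 -0.5 23.2] rot [0.2 6.1 0. ] after-rot-frame [-0.8 -0.5 23.3]
0 [ 621.1 -130.8   17. ]
offset(tool0) [ 2.9 -0.6 34. ] rot [0.2 8.9 0. ] after-rot-frame [-2.4 -0.5 34. ]
-0.05 [ 621.1 -130.8    6.1]
offset(tool0) [ 4.6 -0.6 44.7] rot [ 0.2 11.8  0. ] after-rot-frame [-4.7 -0.5 44.7]
```

Emit:
apply_moves --moves '[{"jaw": 0.0,"offset": [0,0,1],"rot": [0,0.26,0]},{"jaw": 0.0,"offset": [0,0,2],"rot": [0,0.53,0]},{"jaw": 0.0,"offset": [0,0,3],"rot": [0,0.8,0]},{"jaw": 0.0,"offset": [0,0,3],"rot": [0,0.8,0]},{"jaw": 0.0,"offset": [0,0,3],"rot": [0,0.8,0]}]'

```text
time_s: 12.65
eef_pos: [0.6218, -0.1299, 0.0394]
eef_rot: [0.038, 0.681, 0.731, -0.032]
wrist_force: [1.2, 2.7, 6.3]
opening: 0.217
grasp_force: 62.7
```

```bash
python3 - <<'E'
from fit import *
st()
E
```

```text
t 12.65 tcp [ 621.8 -129.9   39.4] stand [  -9.6 -215.8] yaw 94.0 pitch 0.099 roll 0.004 F [1.2 2.7 6.3] T [ 0.32 -0.12  0.07] open 0.217 g 62.7 q [-0.35  0.52  1.59 -0.11  0.99 -0.36]
```

Force is 6.3 N, in the expected range, so I continue.

Emit:
apply_moves --moves '[{"jaw": 0.0,"offset": [0,0,3],"rot": [0,0.8,0]},{"jaw": 0.0,"offset": [0,0,3],"rot": [0,0.8,0]},{"jaw": 0.0,"offset": [0,0,3],"rot": [0,0.8,0]},{"jaw": 0.0,"offset": [0,0,3],"rot": [0,0.8,0]},{"jaw": 0.0,"offset": [0,0,3],"rot": [0,0.8,0]}]'

```text
time_s: 13.28
eef_pos: [0.6218, -0.1306, 0.0243]
eef_rot: [0.012, 0.682, 0.731, -0.009]
wrist_force: [0.9, 2.4, 6.8]
opening: 0.216
grasp_force: 62.7
```

Emit:
apply_moves --moves '[{"jaw": 0.0,"offset": [0,0,3],"rot": [0,0.8,0]},{"jaw": 0.0,"offset": [0,0,3],"rot": [0,0.8,0]},{"jaw": 0.0,"offset": [0,0,3],"rot": [0,0.8,0]},{"jaw": 0.0,"offset": [0,0,2],"rot": [0,0.53,0]},{"jaw": 0.0,"offset": [0,0,1],"rot": [0,0.3,0]}]'

```text
time_s: 13.9
eef_pos: [0.6218, -0.1304, 0.0126]
eef_rot: [-0.009, 0.682, 0.731, 0.011]
wrist_force: [-0.2, 4.1, 8.9]
opening: 0.213
grasp_force: 63.0
```

```bash
python3 - <<'E'
from fit import *
st()
for c in("scene","top"):
    im,d,P=snap(c,c+"4");np.save(c+"4.npy",P)
    q=P.reshape(-1,3);q=q[np.isfinite(q).all(1)]
    s=np.c_[((q[:,:2]-O)@B)*1000,q[:,2]*1000]
    for lo,hi in((-240,-225),(-200,-170),(-165,-147),(-135,-110),(-110,-80),(-80,-50),(-40,-20),(20,40),(40,60)):
        k=s[(s[:,0]>-35)&(s[:,0]<12)&(s[:,1]>lo)&(s[:,1]<hi)&(s[:,2]>15)&(s[:,2]<45)]
        if len(k)>5: print(c,lo,hi,len(k),"x",np.percentile(k[:,0],[3,50,97]).round(1),"z",np.percentile(k[:,2],[10,50,90]).round(1),"ymed",np.median(k[:,1]).round(0))
    k=s[(abs(s[:,0])<110)&(abs(s[:,1]-90)<10)&(s[:,2]>35)];print("slab front top z",np.median(k[:,2]))
im=cv2.imread("pics/scene4.png");cv2.imwrite("pics/c4.png",cv2.resize(im[130:280,210:400],(760,600)))
E
```

```text
t 13.9 tcp [ 621.8 -130.4   12.6] stand [  -9.6 -216.4] yaw 94.0 pitch -0.028 roll 0.003 F [-0.2  4.1  8.9] T [0.72 0.02 0.12] open 0.213 g 63.0 q [-0.41  0.58  1.56  0.03  1.01 -0.49]
scene -200 -170 72 x [-16.9  -4.8   3.7] z [21.3 26.6 29.5] ymed -185.0
scene -165 -147 37 x [-16.1  -4.3   6.5] z [24.1 28.5 31.7] ymed -155.0
scene -135 -110 67 x [-13.4  -1.4   7.6] z [23.9 27.7 31. ] ymed -122.0
scene -110 -80 82 x [-11.8   0.8   7.9] z [22.8 28.8 31.9] ymed -95.0
scene -80 -50 81 x [-10.7   2.1   9.9] z [22.5 29.3 33.1] ymed -65.0
scene -40 -20 56 x [-8.7  2.9 11.4] z [23.5 29.2 33.8] ymed -31.0
scene 20 40 46 x [-6.7  3.  11.3] z [27.7 30.8 33.8] ymed 29.0
scene 40 60 41 x [-4.8  3.7 11.7] z [24.1 27.9 30.6] ymed 51.0
slab front top z 57.50924100931676
top -200 -170 42 x [-16.2  -7.8   3.5] z [24.7 27.4 31.2] ymed -180.0
top -165 -147 21 x [-14.8  -9.4   0.8] z [23.  28.3 30.9] ymed -161.0
top -135 -110 16 x [-10.4   0.3   6.6] z [27.4 29.5 32.2] ymed -115.0
top -110 -80 65 x [-11.4  -2.3   7.2] z [27.7 30.4 32.6] ymed -94.0
top -80 -50 65 x [-10.3  -1.1   8.6] z [28.3 31.1 33.7] ymed -65.0
top -40 -20 41 x [-8.3  0.2 10. ] z [29.5 31.8 33.6] ymed -31.0
top 20 40 38 x [-6.2  2.5 11.5] z [29.1 32.1 35. ] ymed 29.0
top 40 60 35 x [-4.4  3.5 11.4] z [25.1 27.8 31.4] ymed 51.0
slab front top z 58.287801122815175
```

View pics/c4.png

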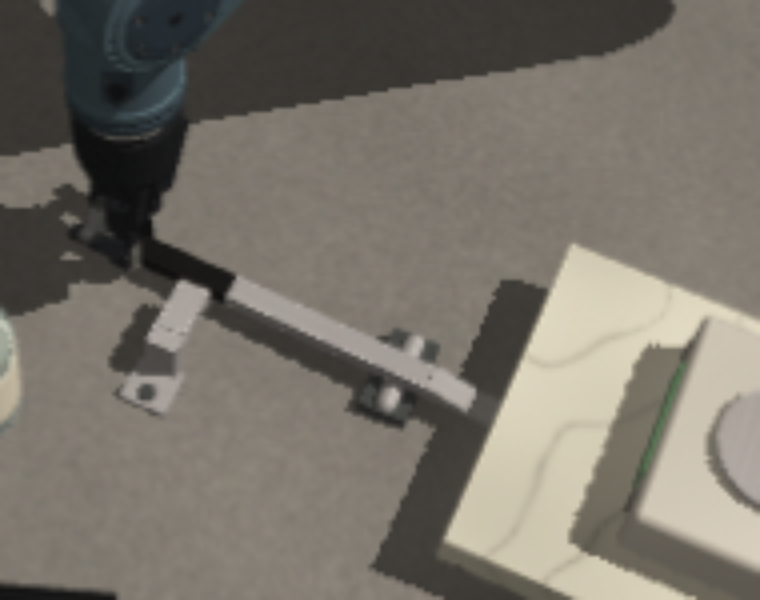

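Emit:
apply_moves --moves '[{"jaw": 0.0,"offset": [0,0,1.5],"rot": [0,0.4,0]},{"jaw": 0.0,"offset": [0,0,2.5],"rot": [0,0.67,0]},{"jaw": 0.0,"offset": [0,0,2.5],"rot": [0,0.67,0]},{"jaw": 0.0,"offset": [0,0,1.5],"rot": [0,0.4,0]},{"jaw": 0.0,"offset": [0,0,0.5],"rot": [0,0.13,0]}]'

```text
time_s: 14.62
eef_pos: [0.6217, -0.13, 0.0041]
eef_rot: [-0.024, 0.681, 0.731, 0.024]
wrist_force: [-0.3, 5.5, 8.5]
opening: 0.213
grasp_force: 63.0
```

```bash
python3 - <<'E'
from fit import *
o=st()
# swing: rotate about ridge crossing to heading H keeping z
M=R.from_quat([*o["eef_rot"][1:],o["eef_rot"][0]])
piv=np.r_[s2w(1.7,0),o["eef_pos"][2]]
for dh in(5,10,15,16,17):
    D=R.from_euler("z",dh,degrees=True);p=piv+D.apply(o["eef_pos"]-piv);print(dh,w2s(p));goto(p,D*M,o)
    u=p-piv;print("x at -156",w2s(piv+u*156/216))
for c in("scene","top"):
    im,d,P=snap(c,c+"5")
    q=P.reshape(-1,3);q=q[np.isfinite(q).all(1)]
    s=np.c_[((q[:,:2]-O)@B)*1000,q[:,2]*1000]
    for lo,hi in((-200,-170),(-168,-144),(-135,-110)):
        k=s[(s[:,0]>-35)&(s[:,0]<5)&(s[:,1]>lo)&(s[:,1]<hi)&(s[:,2]>11)&(s[:,2]<45)]
        if len(k)>5: print(c,lo,hi,len(k),"z",np.percentile(k[:,2],[10,50,70,90]).round(1))
E
```

```text
t 14.62 tcp [ 621.7 -130.     4.1] stand [  -9.7 -215.9] yaw 94.0 pitch -0.068 roll 0.003 F [-0.3  5.5  8.5] T [0.73 0.09 0.1 ] open 0.213 g 63.0 q [-0.42  0.6   1.55  0.07  1.02 -0.53]
5 [   9.2 -216.1]
offset(tool0) [ 0.8 18.8  0.1] rot [ 0.3  0.  -5. ] after-rot-frame [-0.8 18.8  0. ]
x at -156 [   7.1 -156.1]
10 [  28.  -214.6]
offset(tool0) [ 3.2 37.5  0.3] rot [  0.7   0.  -10. ] after-rot-frame [-3.3 37.5 -0.1]
x at -156 [  20.7 -155. ]
15 [  46.6 -211.5]
offset(tool0) [ 7.3 56.   0.7] rot [  1.   0. -15.] after-rot-frame [-7.4 56.  -0.3]
x at -156 [  34.1 -152.7]
16 [  50.3 -210.7]
offset(tool0) [ 8.3 59.6  0.7] rot [  1.1   0.  -16. ] after-rot-frame [-8.4 59.6 -0.4]
x at -156 [  36.8 -152.2]
17 [  54.  -209.8]
offset(tool0) [ 9.4 63.2  0.8] rot [  1.1   0.1 -17. ] after-rot-frame [-9.5 63.2 -0.4]
x at -156 [  39.4 -151.5]
scene -200 -170 67 z [14.4 19.6 20.6 23. ]
scene -168 -144 42 z [17.1 22.4 23.2 24.8]
scene -135 -110 50 z [18.9 23.1 24.3 26.3]
top -200 -170 48 z [18.1 21.  22.5 23.8]
top -135 -110 49 z [20.7 24.6 25.3 26.9]
```

Emit:
apply_moves --moves '[{"jaw": 0.0,"offset": [0,2,0.8],"rot": [0,0.2,-0.5]},{"jaw": 0.0,"offset": [0.1,6,0.2],"rot": [0,0,-1.6]},{"jaw": 0.0,"offset": [0.2,8,0],"rot": [0,0,-2.1]},{"jaw": 0.0,"offset": [0.2,8,0],"rot": [0,0,-2.1]},{"jaw": 0.0,"offset": [0.2,8,0],"rot": [0,0,-2.1]}]'

```text
time_s: 15.35
eef_pos: [0.6527, -0.1262, 0.0031]
eef_rot: [-0.023, 0.626, 0.779, 0.026]
wrist_force: [-1.5, 0.5, 6.5]
opening: 0.217
grasp_force: 63.2
```

```bash
python3 - <<'E'
from fit import *
st()
E
```

```text
t 15.35 tcp [ 652.7 -126.2    3.1] stand [  21.6 -215.9] yaw 102.4 pitch -0.069 roll 0.012 F [-1.5  0.5  6.5] T [ 0.05  0.52 -0.74] open 0.217 g 63.2 q [-0.4   0.65  1.47  0.07  1.05 -0.65]
```

Emit:
apply_moves --moves '[{"jaw": 0.0,"offset": [0.2,8,0],"rot": [0.3,0,-2.1]},{"jaw": 0.0,"offset": [0.2,8,0],"rot": [0.3,0,-2.1]},{"jaw": 0.0,"offset": [0.2,7,0],"rot": [0.3,0,-1.9]},{"jaw": 0.0,"offset": [0.1,5,0],"rot": [0.3,0,-1.3]},{"jaw": 0.0,"offset": [0,2,0],"rot": [0,0,-0.5]}]'

```text
time_s: 15.98
eef_pos: [0.6827, -0.1183, 0.0041]
eef_rot: [-0.026, 0.572, 0.82, 0.02]
wrist_force: [-1.1, -2.4, 9.2]
opening: 0.217
grasp_force: 63.5
```

```bash
python3 - <<'E'
from fit import *
st()
S=[]
for c in("scene","top"):
    im,d,P=snap(c,c+"6");np.save(c+"6.npy",P)
    q=P.reshape(-1,3);q=q[np.isfinite(q).all(1)]
    s=np.c_[((q[:,:2]-O)@B)*1000,q[:,2]*1000]
    for lo,hi,z0,z1 in((-200,-172,8,32),(-166,-146,33,50),(-140,-115,12,32),(-110,-80,15,40),(-80,-50,15,40),(20,40,22,40),(40,60,22,40)):
        k=s[(s[:,0]>-35)&(s[:,0]<85)&(s[:,1]>lo)&(s[:,1]<hi)&(s[:,2]>z0)&(s[:,2]<z1)]
        if len(k)>5: print(c,lo,hi,len(k),"x",np.percentile(k[:,0],[3,50,97]).round(1),"z",np.percentile(k[:,2],[10,50,90]).round(1))
E
```

```text
t 15.97 tcp [ 682.7 -118.3    4.1] stand [  52.3 -211.8] yaw 110.3 pitch -0.066 roll 0.003 F [-1.1 -2.4  9.2] T [-0.39  0.22 -1.07] open 0.217 g 63.5 q [-0.37  0.71  1.37  0.06  1.11 -0.75]
scene -200 -172 75 x [36.9 51.5 68. ] z [13.6 18.1 22.6]
scene -166 -146 133 x [14.  44.9 70.2] z [37.4 40.7 44.2]
scene -140 -115 69 x [24.7 38.2 47.7] z [18.7 22.4 25.2]
scene -110 -80 83 x [18.2 31.5 41. ] z [19.9 24.7 28.4]
scene -80 -50 89 x [11.1 25.8 34.4] z [20.3 26.8 29.7]
scene 20 40 55 x [-7.7  3.5 14. ] z [27.7 31.8 34.9]
scene 40 60 53 x [-11.8  -0.7   8.4] z [26.7 29.3 32.1]
top -200 -172 55 x [38.6 47.8 58.1] z [17.7 20.8 22.3]
top -166 -146 37 x [42.4 53.2 69.9] z [39.1 41.7 44.7]
top -110 -80 34 x [17.1 28.9 38.4] z [25.  27.6 29.6]
top -80 -50 67 x [11.2 20.9 32.5] z [23.5 27.5 30.8]
top 20 40 45 x [-8.3  1.2 12.1] z [29.2 33.1 35.9]
top 40 60 45 x [-13.4  -2.3   7.5] z [28.5 30.1 32.9]
```

Emit:
apply_moves --moves '[{"jaw": 0.0,"offset": [0,-2,-0.3],"rot": [0,0,0.5]},{"jaw": 0.0,"offset": [0,-1.5,-0.7],"rot": [0,-0.2,0.4]},{"jaw": 0.0,"offset": [0,0,-1.5],"rot": [0,-0.4,0]},{"jaw": 0.0,"offset": [0,0,-1.5],"rot": [0,-0.4,0]},{"jaw": 0.0,"offset": [0,0,-1.5],"rot": [0,-0.4,0]}]'

```text
time_s: 16.7
eef_pos: [0.6811, -0.1195, 0.0104]
eef_rot: [-0.015, 0.578, 0.816, 0.014]
wrist_force: [4.4, 1.0, 6.0]
opening: 0.217
grasp_force: 63.0
```

```bash
python3 - <<'E'
from fit import *
st()
E
```

```text
t 16.7 tcp [ 681.1 -119.5   10.4] stand [  50.5 -212.7] yaw 109.4 pitch -0.04 roll 0.005 F [4.4 1.  6. ] T [ 0.1  -0.79 -0.7 ] open 0.217 g 63.0 q [-0.36  0.69  1.39  0.04  1.09 -0.72]
```

Emit:
apply_moves --moves '[{"jaw": 0.0,"offset": [0,0,-0.7],"rot": [0,-0.2,0]},{"jaw": 0.0,"offset": [0,0,-0.7],"rot": [0,-0.2,0]},{"jaw": 0.0,"offset": [0,0,-0.7],"rot": [0,-0.2,0]},{"jaw": 0.0,"offset": [0,0,-0.7],"rot": [0,-0.2,0]},{"jaw": 0.0,"offset": [0,0,0],"rot": [0,0,0]}]'

```text
time_s: 17.32
eef_pos: [0.681, -0.1196, 0.0132]
eef_rot: [-0.009, 0.578, 0.816, 0.01]
wrist_force: [4.6, 0.8, 6.5]
opening: 0.216
grasp_force: 63.0
```

```bash
python3 - <<'E'
from fit import *
st()
E
```

```text
t 17.32 tcp [ 681.  -119.6   13.2] stand [  50.5 -212.8] yaw 109.4 pitch -0.026 roll 0.005 F [4.6 0.8 6.5] T [ 0.07 -0.7  -0.69] open 0.216 g 63.0 q [-0.36  0.68  1.4   0.03  1.08 -0.71]
```

Emit:
apply_moves --moves '[{"jaw": 0.0,"offset": [0,0,-0.5],"rot": [0,-0.13,0]},{"jaw": 0.0,"offset": [0,0,-0.5],"rot": [0,-0.13,0]},{"jaw": 0.0,"offset": [0,0,-0.5],"rot": [0,-0.13,0]},{"jaw": 0.0,"offset": [0,0,-0.5],"rot": [0,-0.13,0]},{"jaw": 0.0,"offset": [0,0,0],"rot": [0,0,0]}]'

```text
time_s: 17.95
eef_pos: [0.6809, -0.1197, 0.0141]
eef_rot: [-0.006, 0.578, 0.816, 0.007]
wrist_force: [7.8, -0.4, 0.8]
opening: 0.215
grasp_force: 62.2
```

```bash
python3 - <<'E'
from fit import *
st()
E
```

```text
t 17.95 tcp [ 680.9 -119.7   14.1] stand [  50.4 -212.9] yaw 109.3 pitch -0.017 roll 0.005 F [ 7.8 -0.4  0.8] T [-0.06 -1.25 -0.66] open 0.215 g 62.2 q [-0.35  0.67  1.4   0.02  1.07 -0.7 ]
```

Emit:
apply_moves --moves '[{"jaw": 0.0,"offset": [0,0.7,0],"rot": [0,0,0]},{"jaw": 0.0,"offset": [0,0.7,0],"rot": [0,0,0]},{"jaw": 0.0,"offset": [0,0,-0.2],"rot": [0,0,0]},{"jaw": 0.0,"offset": [0,0,0],"rot": [0,0,0]},{"jaw": 0.0,"offset": [0,0,0],"rot": [0,0,0]}]'

```text
time_s: 18.58
eef_pos: [0.681, -0.1196, 0.0141]
eef_rot: [-0.007, 0.578, 0.816, 0.006]
wrist_force: [5.5, -3.5, 3.8]
opening: 0.218
grasp_force: 62.5
```

```bash
python3 - <<'E'
from fit import *
st()
for c in("top",):
    im,d,P=snap(c,c+"7");np.save(c+"7.npy",P)
    q=P.reshape(-1,3);q=q[np.isfinite(q).all(1)]
    s=np.c_[((q[:,:2]-O)@B)*1000,q[:,2]*1000]
    for lo,hi,z0,z1 in((-195,-172,8,32),(-140,-120,12,32),(-110,-80,15,40),(-80,-50,15,40),(20,40,22,40),(40,60,22,40)):
        k=s[(s[:,0]>-35)&(s[:,0]<85)&(s[:,1]>lo)&(s[:,1]<hi)&(s[:,2]>z0)&(s[:,2]<z1)]
        if len(k)>5: print(c,lo,hi,len(k),"x",np.percentile(k[:,0],[3,50,97]).round(1),"z",np.percentile(k[:,2],[10,50,90]).round(1),"y",np.median(k[:,1]))
E
```

```text
t 18.57 tcp [ 681.  -119.6   14.1] stand [  50.5 -212.8] yaw 109.4 pitch -0.018 roll 0.002 F [ 5.5 -3.5  3.8] T [-0.57 -0.85 -0.8 ] open 0.218 g 62.5 q [-0.35  0.67  1.4   0.02  1.08 -0.7 ]
top -195 -172 40 x [35.5 43.4 54.4] z [26.1 28.9 30.5] y -182.16111806669701
top -140 -120 7 x [35.1 42.  44.8] z [27.  30.7 31.5] y -136.46045917363168
top -80 -50 55 x [ 9.8 21.7 32.4] z [28.8 31.5 34.3] y -62.220873860561674
top 20 40 40 x [-8.1  1.6 12. ] z [28.9 31.6 34.7] y 29.585533679966616
top 40 60 45 x [-13.2  -2.9   8.4] z [25.3 28.4 31.4] y 48.96708010307389
```

Emit:
apply_moves --moves '[{"jaw": 0.0,"offset": [0,0,-0.5],"rot": [0,0,0]},{"jaw": 0.0,"offset": [0,0,0],"rot": [0,0,0]},{"jaw": 0.25,"offset": [0,0,0],"rot": [0,0,0]},{"jaw": 0.35,"offset": [0,0,0],"rot": [0,0,0]},{"jaw": 0.5,"offset": [0,0,0],"rot": [0,0,0]}]'

```text
time_s: 19.25
eef_pos: [0.6784, -0.1178, 0.0128]
eef_rot: [-0.01, 0.577, 0.817, 0.005]
wrist_force: [0.5, -0.9, -0.1]
opening: 0.501
grasp_force: 0.0
```

```bash
python3 - <<'E'
from fit import *
st()
for c in("scene","top",):
    im,d,P=snap(c,c+"8");np.save(c+"8.npy",P)
    q=P.reshape(-1,3);q=q[np.isfinite(q).all(1)]
    s=np.c_[((q[:,:2]-O)@B)*1000,q[:,2]*1000]
    for lo,hi,z0,z1 in((-195,-172,8,34),(-140,-120,12,32),(-110,-80,15,40),(-80,-50,15,40),(20,40,22,40),(40,60,22,40)):
        k=s[(s[:,0]>-35)&(s[:,0]<85)&(s[:,1]>lo)&(s[:,1]<hi)&(s[:,2]>z0)&(s[:,2]<z1)]
        if len(k)>5: print(c,lo,hi,len(k),"x",np.percentile(k[:,0],[3,50,97]).round(1),"z",np.percentile(k[:,2],[10,50,90]).round(1),"y",np.median(k[:,1]).round(0))
    k=s[(abs(s[:,0])<110)&(abs(s[:,1]-90)<10)&(s[:,2]>35)];print("slab front top z",np.median(k[:,2]))
E
```

```text
t 19.25 tcp [ 678.4 -117.8   12.8] stand [  48.  -210.7] yaw 109.5 pitch -0.022 roll -0.003 F [ 0.5 -0.9 -0.1] T [-0.01 -0.01  0.01] open 0.501 g 0.0 q [-0.35  0.68  1.4   0.02  1.08 -0.7 ]
scene -195 -172 64 x [35.8 48.  57.2] z [21.7 27.5 30.1] y -183.0
scene -140 -120 55 x [24.4 38.  46.7] z [20.5 28.3 31.4] y -130.0
scene -110 -80 88 x [17.  30.7 39.5] z [23.4 29.4 32.5] y -94.0
scene -80 -50 85 x [10.6 24.2 33.3] z [24.2 29.7 32.4] y -65.0
scene 20 40 56 x [-8.3  4.3 13.7] z [26.1 30.4 33.5] y 30.0
scene 40 60 49 x [-12.5  -2.3   9.8] z [24.  27.7 30.3] y 50.0
slab front top z 56.77557459590554
top -195 -172 36 x [35.1 42.5 53.9] z [26.5 29.2 31.5] y -181.0
top -140 -120 10 x [34.9 38.9 44.2] z [28.4 29.2 30.9] y -136.0
top -80 -50 54 x [10.  21.8 32.3] z [28.8 31.2 33.5] y -62.0
top 20 40 43 x [-9.7  1.2 11.8] z [29.3 31.7 34.8] y 30.0
top 40 60 44 x [-13.   -2.4   8.3] z [24.9 28.  30.7] y 50.0
slab front top z 57.544174647690795
```

Emit:
apply_moves --moves '[{"jaw": 0.5,"offset": [0,0,-15],"rot": [0,0,0]},{"jaw": 0.5,"offset": [0,0,-35],"rot": [0,0,0]},{"jaw": 0.5,"offset": [0,0,-45],"rot": [0,0,0]},{"jaw": 0.5,"offset": [0,0,-30],"rot": [0,-0.6,0]},{"jaw": 0.5,"offset": [0,0,0],"rot": [0,-0.6,0]}]'

```text
time_s: 19.98
eef_pos: [0.683, -0.1217, 0.1438]
eef_rot: [0.004, 0.577, 0.816, 0.001]
wrist_force: [-0.4, 0.0, 0.1]
opening: 0.498
grasp_force: 0.0
```

```bash
python3 - <<'E'
from fit import *
st()
h=np.radians(123)
goto(np.r_[np.array([.6075,-.3495])-.003*np.array([np.cos(h),np.sin(h)]),.1],Rt(123,0))
E
```

```text
t 19.98 tcp [ 683.  -121.7  143.8] stand [  52.2 -215.1] yaw 109.5 pitch 0.006 roll 0.006 F [-0.4  0.   0.1] T [-0.06 -0.01 -0.03] open 0.498 g 0.0 q [-0.35  0.51  1.36 -0.    1.26 -0.69]
offset(tool0) [-192.3 -146.6   44.1] rot [  0.3   0.4 -13.5] after-rot-frame [-153.  -187.4   43.8]
```

Emit:
apply_moves --moves '[{"jaw": 0.5,"offset": [-30,-23,0],"rot": [0,0,0]},{"jaw": 0.5,"offset": [-46,-35,0],"rot": [0,0,0]},{"jaw": 0.5,"offset": [-46,-35,0],"rot": [0,0,0]},{"jaw": 0.5,"offset": [-46,-35,10],"rot": [0,0,0]},{"jaw": 0.5,"offset": [-24,-18,10],"rot": [0.3,0.4,-6.5]}]'

```text
time_s: 20.6
eef_pos: [0.6049, -0.3531, 0.1178]
eef_rot: [-0.005, 0.53, 0.848, -0.001]
wrist_force: [0.8, 0.6, -0.4]
opening: 0.499
grasp_force: 0.0
```

Emit:
apply_moves --moves '[{"jaw": 0.5,"offset": [0,0,10],"rot": [0,0,-7]},{"jaw": 0.5,"offset": [0,0,10],"rot": [0,0,0]},{"jaw": 0.5,"offset": [0,0,5],"rot": [0,0,0]},{"jaw": 0.5,"offset": [0,0,0],"rot": [0,0,0]},{"jaw": 0.5,"offset": [0,0,0],"rot": [0,0,0]}]'

```text
time_s: 21.22
eef_pos: [0.6073, -0.3501, 0.0945]
eef_rot: [-0.004, 0.477, 0.879, -0.0]
wrist_force: [-0.8, -0.3, 0.0]
opening: 0.503
grasp_force: 0.0
```

```bash
python3 - <<'E'
from fit import *
st()
h=np.radians(123);C=np.array([.6075,-.3495])-.003*np.array([np.cos(h),np.sin(h)])
goto(np.r_[C,.009],Rt(123,0))
E
```

```text
t 21.23 tcp [ 607.3 -350.1   94.5] stand [ -50.9 -432.7] yaw 123.0 pitch -0.006 roll -0.004 F [-0.8 -0.3  0. ] T [-0.02 -0.03  0.04] open 0.503 g 0.0 q [-0.69  0.59  1.35 -0.    1.21 -1.27]
offset(tool0) [-3.1  0.9 85.5] rot [-0.2 -0.4 -0. ] after-rot-frame [-2.6  0.6 85.5]
```

Emit:
apply_moves --moves '[{"jaw": 0.5,"offset": [-3,1,25],"rot": [-0.2,-0.4,0]},{"jaw": 0.5,"offset": [0,0,30],"rot": [0,0,0]},{"jaw": 0.5,"offset": [0,0,20],"rot": [0,0,0]},{"jaw": 0.5,"offset": [0,0,10],"rot": [0,0,0]},{"jaw": 0.3,"offset": [0,0,0],"rot": [0,0,0]}]'

```text
time_s: 21.85
eef_pos: [0.6089, -0.3522, 0.0086]
eef_rot: [-0.001, 0.477, 0.879, -0.0]
wrist_force: [0.9, 0.0, 0.6]
opening: 0.309
grasp_force: 0.0
```

Emit:
apply_moves --moves '[{"jaw": 0.0,"offset": [0,0,0],"rot": [0,0,0]},{"jaw": 0.0,"offset": [0,0,0],"rot": [0,0,0]},{"jaw": 0.0,"offset": [0,0,0],"rot": [0,0,0]},{"jaw": 0.0,"offset": [0,0,0],"rot": [0,0,0]},{"jaw": 0.0,"offset": [0,0,0],"rot": [0,0,0]}]'

```text
time_s: 22.48
eef_pos: [0.6091, -0.3524, 0.0091]
eef_rot: [-0.0, 0.477, 0.879, -0.0]
wrist_force: [0.4, 0.9, -0.5]
opening: 0.27
grasp_force: 60.7
```

```bash
python3 - <<'E'
from fit import *
st()
E
```

```text
t 22.48 tcp [ 609.1 -352.4    9.1] stand [ -49.3 -435.1] yaw 123.0 pitch 0.0 roll -0.001 F [ 0.4  0.9 -0.5] T [ 0.04 -0.01 -0.01] open 0.27 g 60.7 q [-0.69  0.7   1.37 -0.    1.07 -1.27]
```

Emit:
apply_moves --moves '[{"jaw": 0.0,"offset": [0,0,-10],"rot": [0,0,0]},{"jaw": 0.0,"offset": [0,0,-35],"rot": [0,0,0]},{"jaw": 0.0,"offset": [0,0,-40],"rot": [0,0,2]},{"jaw": 0.0,"offset": [0,0,-30],"rot": [0,0,8]},{"jaw": 0.0,"offset": [0,0,-10],"rot": [0,0,8]}]'

```text
time_s: 23.1
eef_pos: [0.6105, -0.3534, 0.1381]
eef_rot: [0.003, 0.611, 0.792, -0.0]
wrist_force: [-0.6, -0.5, -1.0]
opening: 0.273
grasp_force: 60.9
```

Emit:
apply_moves --moves '[{"jaw": 0.0,"offset": [0,0,0],"rot": [0,0,6]},{"jaw": 0.0,"offset": [0,0,0],"rot": [0,0,2]},{"jaw": 0.0,"offset": [20,5,0],"rot": [0,0,0]},{"jaw": 0.0,"offset": [40,12,0],"rot": [0,0,0]},{"jaw": 0.0,"offset": [50,15,0],"rot": [0,0,0]}]'

```text
time_s: 23.72
eef_pos: [0.6273, -0.2374, 0.1336]
eef_rot: [-0.0, 0.663, 0.749, -0.0]
wrist_force: [0.4, 0.9, -1.0]
opening: 0.271
grasp_force: 60.9
```

```bash
python3 - <<'E'
from fit import *
st()
goto(np.r_[s2w(72,-7),.05],Rt(97,0))
E
```

```text
t 23.73 tcp [ 627.3 -237.4  133.6] stand [ -17.2 -323.2] yaw 97.0 pitch -0.0 roll -0.001 F [ 0.4  0.9 -1. ] T [-0.04 -0.04  0.01] open 0.271 g 60.9 q [-0.54  0.48  1.42 -0.    1.24 -0.66]
offset(tool0) [316.2  89.2  83.6] rot [-0.1 -0.  -0. ] after-rot-frame [316.2  89.2  83.6]
```

Emit:
apply_moves --moves '[{"jaw": 0.0,"offset": [55,15,0],"rot": [0,0,0]},{"jaw": 0.0,"offset": [58,17,0],"rot": [0,0,0]},{"jaw": 0.0,"offset": [58,17,0],"rot": [0,0,0]},{"jaw": 0.0,"offset": [58,17,0],"rot": [0,0,0]},{"jaw": 0.0,"offset": [52,14,10],"rot": [0,0,0]}]'

```text
time_s: 24.35
eef_pos: [0.673, 0.0532, 0.1246]
eef_rot: [0.0, 0.662, 0.75, 0.0]
wrist_force: [0.6, -0.7, -0.8]
opening: 0.274
grasp_force: 60.8
```

Emit:
apply_moves --moves '[{"jaw": 0.0,"offset": [27,7,20],"rot": [0,0,0]},{"jaw": 0.0,"offset": [8,2,25],"rot": [0,0,0]},{"jaw": 0.0,"offset": [0,0,20],"rot": [0,0,0]},{"jaw": 0.0,"offset": [0,0,10],"rot": [0,0,0]},{"jaw": 0.0,"offset": [0,0,0],"rot": [0,0,0]}]'

```text
time_s: 24.98
eef_pos: [0.6769, 0.0846, 0.0479]
eef_rot: [-0.001, 0.663, 0.749, -0.001]
wrist_force: [-0.8, -0.5, -2.1]
opening: 0.272
grasp_force: 60.9
```

```bash
python3 - <<'E'
from fit import *
st()
goto(np.r_[s2w(72,-7),.010],Rt(97,0))
im,d,P=snap("scene","scene9");np.save("scene9.npy",P)
q=P.reshape(-1,3);q=q[np.isfinite(q).all(1)]
s=np.c_[((q[:,:2]-O)@B)*1000,q[:,2]*1000]
k=s[(s[:,0]>40)&(s[:,0]<110)&(s[:,1]>12)&(s[:,1]<70)&(s[:,2]>15)&(s[:,2]<75)];print("tongue",len(k),np.percentile(k,[2,50,98],axis=0).round(1))
cv2.imwrite("pics/c9.png",cv2.resize(cv2.imread("pics/scene9.png")[140:290,210:400],(760,600)))
E
```

```text
t 24.98 tcp [676.9  84.6  47.9] stand [71.2 -9.6] yaw 96.9 pitch 0.0 roll -0.002 F [-0.8 -0.5 -2.1] T [ 0.01 -0.01 -0.03] open 0.272 g 60.9 q [-0.05  0.61  1.43 -0.    1.11 -0.17]
offset(tool0) [ 2.6  0.8 37.9] rot [-0.1  0.  -0.1] after-rot-frame [ 2.6  0.8 37.9]
tongue 264 [[52.8 12.9 40. ]
 [77.9 33.5 57.7]
 [93.  54.  62.9]]
```

View pics/c9.png

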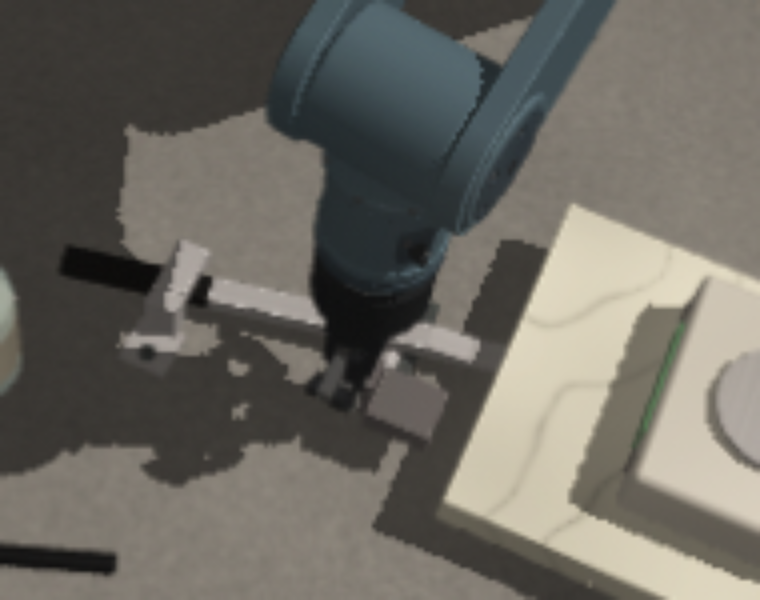

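Emit:
apply_moves --moves '[{"jaw": 0.0,"offset": [0,1,12],"rot": [0,0,0]},{"jaw": 0.0,"offset": [0,0,15],"rot": [0,0,0]},{"jaw": 0.0,"offset": [0,0,8],"rot": [0,0,0]},{"jaw": 0.0,"offset": [0,0,3],"rot": [0,0,0]},{"jaw": 0.0,"offset": [6,0,0],"rot": [0,0,0]}]'

```text
time_s: 25.65
eef_pos: [0.6777, 0.0911, 0.0104]
eef_rot: [-0.0, 0.663, 0.749, -0.0]
wrist_force: [-0.1, 0.0, -1.1]
opening: 0.276
grasp_force: 60.9
```

Emit:
apply_moves --moves '[{"jaw": 0.0,"offset": [10,0,0],"rot": [0,0,0]},{"jaw": 0.0,"offset": [12,0,0],"rot": [0,0,0]},{"jaw": 0.0,"offset": [12,0,0],"rot": [0,0,0]},{"jaw": 0.0,"offset": [10,0,0],"rot": [0,0,0]},{"jaw": 0.0,"offset": [6,0,0],"rot": [0,0,0]}]'

```text
time_s: 26.28
eef_pos: [0.6715, 0.1419, 0.0107]
eef_rot: [-0.0, 0.663, 0.749, -0.0]
wrist_force: [-0.7, 0.7, -0.5]
opening: 0.273
grasp_force: 60.9
```

```bash
python3 - <<'E'
from fit import *
st()
E
```

```text
t 26.27 tcp [671.5 141.9  10.7] stand [72.9 47.9] yaw 97.0 pitch 0.0 roll -0.001 F [-0.7  0.7 -0.5] T [-0.05 -0.02  0.03] open 0.273 g 60.9 q [ 0.04  0.67  1.42 -0.    1.06 -0.09]
```

Emit:
apply_moves --moves '[{"jaw": 0.0,"offset": [1.5,0,1],"rot": [0,0,0]},{"jaw": 0.0,"offset": [1.5,0,0],"rot": [0,0,0]},{"jaw": 0.0,"offset": [1.5,0,0],"rot": [0,0,0]},{"jaw": 0.0,"offset": [1.5,0,0],"rot": [0,0,0]},{"jaw": 0.0,"offset": [1,0,0],"rot": [0,0,0]}]'

```text
time_s: 26.9
eef_pos: [0.6709, 0.1478, 0.0097]
eef_rot: [-0.0, 0.663, 0.749, -0.0]
wrist_force: [0.2, -0.3, -1.3]
opening: 0.27
grasp_force: 60.9
```

```bash
python3 - <<'E'
from fit import *
st()
E
```

```text
t 26.9 tcp [670.9 147.8   9.7] stand [73.  53.8] yaw 97.0 pitch 0.0 roll -0.001 F [ 0.2 -0.3 -1.3] T [-0.04  0.    0.03] open 0.27 g 60.9 q [ 0.04  0.67  1.42 -0.    1.05 -0.08]
```

Emit:
apply_moves --moves '[{"jaw": 0.0,"offset": [1,0,0],"rot": [0,0,0]},{"jaw": 0.0,"offset": [1,0,0],"rot": [0,0,0]},{"jaw": 0.0,"offset": [1,0,0],"rot": [0,0,0]},{"jaw": 0.0,"offset": [0.7,0,0],"rot": [0,0,0]},{"jaw": 0.0,"offset": [0,0,0],"rot": [0,0,0]}]'

```text
time_s: 27.52
eef_pos: [0.6704, 0.1516, 0.0097]
eef_rot: [-0.0, 0.663, 0.749, -0.0]
wrist_force: [-0.4, 0.4, -1.1]
opening: 0.272
grasp_force: 60.9
```

```bash
python3 - <<'E'
from fit import *
st()
E
```

```text
t 27.52 tcp [670.4 151.6   9.7] stand [72.9 57.6] yaw 97.0 pitch 0.0 roll -0.001 F [-0.4  0.4 -1.1] T [-0.03 -0.01 -0.02] open 0.272 g 60.9 q [ 0.05  0.67  1.42 -0.    1.06 -0.07]
```

Emit:
apply_moves --moves '[{"jaw": 0.0,"offset": [0.8,0,0],"rot": [0,0,0]},{"jaw": 0.0,"offset": [0.8,0,0],"rot": [0,0,0]},{"jaw": 0.0,"offset": [0.7,0,0],"rot": [0,0,0]},{"jaw": 0.0,"offset": [0.7,0,0],"rot": [0,0,0]},{"jaw": 0.0,"offset": [0,0,0],"rot": [0,0,0]}]'

```text
time_s: 28.15
eef_pos: [0.6702, 0.1533, 0.0097]
eef_rot: [0.0, 0.663, 0.749, -0.001]
wrist_force: [-0.1, -5.6, -1.2]
opening: 0.271
grasp_force: 60.9
```

```bash
python3 - <<'E'
from fit import *
st()
E
```

```text
t 28.15 tcp [670.2 153.3   9.7] stand [73.  59.4] yaw 97.0 pitch 0.002 roll -0.001 F [-0.1 -5.6 -1.2] T [-0.83  0.01  0.04] open 0.271 g 60.9 q [ 0.05  0.67  1.42 -0.    1.06 -0.07]
```

Emit:
apply_moves --moves '[{"jaw": 0.0,"offset": [0,0,0.6],"rot": [0,0,0]},{"jaw": 0.0,"offset": [0,0,0],"rot": [0,0,0]},{"jaw": 0.35,"offset": [0,0,0],"rot": [0,0,0]},{"jaw": 0.45,"offset": [0,0,0],"rot": [0,0,0]},{"jaw": 0.45,"offset": [0,0,0],"rot": [0,0,0]}]'

```text
time_s: 28.78
eef_pos: [0.6701, 0.1549, 0.0092]
eef_rot: [-0.0, 0.663, 0.749, -0.0]
wrist_force: [-0.1, -0.0, 0.6]
opening: 0.45
grasp_force: 0.0
```

Emit:
apply_moves --moves '[{"jaw": 0.45,"offset": [0,0,-15],"rot": [0,0,0]},{"jaw": 0.45,"offset": [0,0,-35],"rot": [0,0,0]},{"jaw": 0.45,"offset": [0,0,-40],"rot": [0,0,0]},{"jaw": 0.45,"offset": [-30,0,-10],"rot": [0,0,0]},{"jaw": 0.45,"offset": [-50,-4,0],"rot": [0,0,0]}]'

```text
time_s: 29.4
eef_pos: [0.6775, 0.0755, 0.1127]
eef_rot: [0.002, 0.662, 0.75, 0.001]
wrist_force: [1.1, 0.0, 0.1]
opening: 0.45
grasp_force: 0.0
```

Emit:
apply_moves --moves '[{"jaw": 0.45,"offset": [-55,-5,0],"rot": [0,0,0]},{"jaw": 0.45,"offset": [-55,-5,0],"rot": [0,0,-3]},{"jaw": 0.45,"offset": [-50,-4,0],"rot": [0,0,-5]},{"jaw": 0.45,"offset": [-25,0,0],"rot": [0,0,-5]},{"jaw": 0.45,"offset": [0,0,0],"rot": [0,0,0]}]'

```text
time_s: 30.02
eef_pos: [0.691, -0.1122, 0.1105]
eef_rot: [0.001, 0.575, 0.818, -0.0]
wrist_force: [0.2, 0.7, 0.2]
opening: 0.449
grasp_force: 0.0
```

```bash
python3 - <<'E'
from fit import *
o=st()
for c in("scene","top",):
    im,d,P=snap(c,c+"10");np.save(c+"10.npy",P)
    q=P.reshape(-1,3);q=q[np.isfinite(q).all(1)]
    s=np.c_[((q[:,:2]-O)@B)*1000,q[:,2]*1000]
    for lo,hi,z0,z1 in((-240,-200,8,34),(-195,-172,8,34),(-140,-120,12,32),(-110,-80,15,40),(20,40,22,40),(40,60,22,40)):
        k=s[(s[:,0]>-35)&(s[:,0]<85)&(s[:,1]>lo)&(s[:,1]<hi)&(s[:,2]>z0)&(s[:,2]<z1)]
        if lo>0:k=k[k[:,0]<30]
        if len(k)>5: print(c,lo,hi,len(k),"x",np.percentile(k[:,0],[3,50,97]).round(1),"z",np.percentile(k[:,2],[10,50,90]).round(1),"y",np.median(k[:,1]).round(0))
    k=s[(s[:,0]>45)&(s[:,0]<110)&(s[:,1]>25)&(s[:,1]<74)&(s[:,2]>32)&(s[:,2]<46)];print("grip",len(k),np.percentile(k,[3,50,97],axis=0).round(1))
    k=s[(abs(s[:,0])<110)&(abs(s[:,1]-90)<10)&(s[:,2]>35)];print("slab front top z",np.median(k[:,2]))
cv2.imwrite("pics/c10.png",cv2.resize(cv2.imread("pics/scene10.png")[140:290,210:400],(760,600)))
a,r=lev(2,109.5,-.02,214,-3);goto(a,r)
E
```

```text
t 30.02 tcp [ 691.  -112.2  110.5] stand [  61.2 -206.7] yaw 109.8 pitch 0.001 roll 0.001 F [0.2 0.7 0.2] T [0.03 0.01 0.01] open 0.449 g 0.0 q [-0.33  0.56  1.35 -0.    1.22 -0.67]
scene -240 -200 104 x [42.7 56.  65.3] z [20.2 26.5 29.8] y -219.0
scene -195 -172 62 x [35.4 48.3 57. ] z [22.8 27.7 30.1] y -184.0
scene -140 -120 58 x [23.3 37.3 47.1] z [22.3 28.  31. ] y -130.0
scene -110 -80 87 x [17.  30.3 39.8] z [23.5 28.9 32. ] y -95.0
scene 20 40 57 x [-9.4  3.9 13.1] z [27.  30.8 34. ] y 30.0
scene 40 60 50 x [-13.2  -0.6   9.4] z [25.2 27.7 30.2] y 50.0
grip 93 [[64.2 47.6 34.5]
 [77.2 61.3 39.3]
 [88.  73.4 42.6]]
slab front top z 57.07796640680296
top -240 -200 20 x [40.7 50.8 58.6] z [25.5 28.3 30.9] y -206.0
top -195 -172 49 x [35.7 45.3 55.5] z [26.2 28.2 30.4] y -184.0
top -140 -120 21 x [32.2 40.4 45. ] z [27.  30.5 31.4] y -133.0
top 20 40 44 x [-9.5  0.9 11.5] z [28.1 31.  34.6] y 30.0
top 40 60 43 x [-13.   -1.9   8.3] z [24.8 28.1 31.3] y 50.0
grip 80 [[62.5 45.2 34.7]
 [73.9 59.1 40.2]
 [85.4 73.  43.1]]
slab front top z 57.44436924813523
offset(tool0) [ -2.3 -13.6  97.1] rot [-0.   1.1  0.4] after-rot-frame [ -4.3 -13.5  97. ]
```

View pics/c10.png

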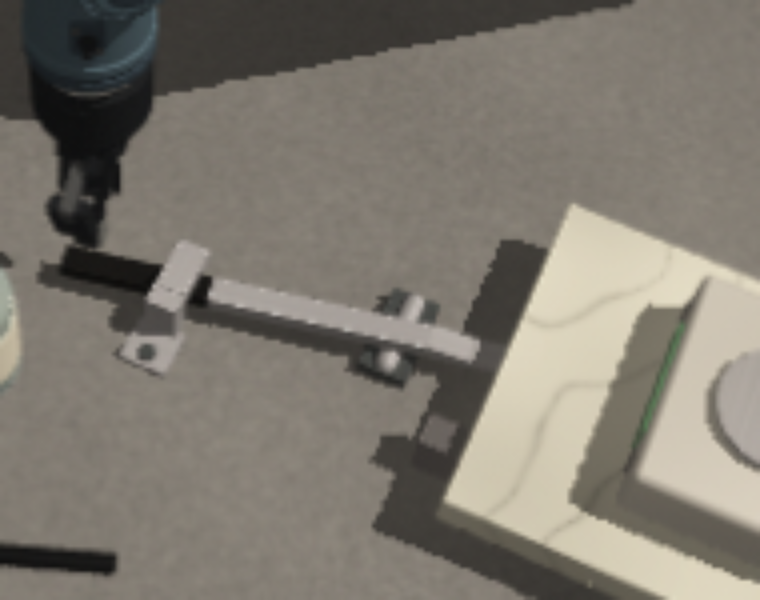

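```bash
python3 - <<'E'
from fit import *
goto(np.r_[s2w(50.5,-212.5),.0135],Rt(109.4,-.02))
E
```

```text
offset(tool0) [ -6.2 -12.2  96.3] rot [-0.   1.1  0.5] after-rot-frame [ -8.3 -12.2  96.2]
```

Emit:
apply_moves --moves '[{"jaw": 0.45,"offset": [-6,-12,20],"rot": [0,1.1,0.4]},{"jaw": 0.45,"offset": [0,0,35],"rot": [0,0,0]},{"jaw": 0.45,"offset": [-1,0,28],"rot": [0,0,0]},{"jaw": 0.45,"offset": [-1,0,10],"rot": [0,0,0]},{"jaw": 0.45,"offset": [0,0,3],"rot": [0,0,0]}]'

```text
time_s: 30.75
eef_pos: [0.6806, -0.1197, 0.0122]
eef_rot: [-0.009, 0.577, 0.817, 0.005]
wrist_force: [-0.1, -0.1, 0.1]
opening: 0.453
grasp_force: 0.0
```

Emit:
apply_moves --moves '[{"jaw": 0.3,"offset": [0,0,0],"rot": [0,0,0]},{"jaw": 0.0,"offset": [0,0,0],"rot": [0,0,0]},{"jaw": 0.0,"offset": [0,0,0],"rot": [0,0,0]},{"jaw": 0.0,"offset": [0,0,0],"rot": [0,0,0]},{"jaw": 0.0,"offset": [0,0,0],"rot": [0,0,0]}]'

```text
time_s: 31.38
eef_pos: [0.6823, -0.1202, 0.0146]
eef_rot: [-0.007, 0.577, 0.817, 0.006]
wrist_force: [-0.4, 1.5, 6.9]
opening: 0.216
grasp_force: 61.8
```

```bash
python3 - <<'E'
from fit import *
st()
E
```

```text
t 31.38 tcp [ 682.3 -120.2   14.6] stand [  51.6 -213.6] yaw 109.6 pitch -0.018 roll 0.001 F [-0.4  1.5  6.9] T [ 0.21  0.14 -0.19] open 0.216 g 61.8 q [-0.35  0.68  1.39  0.02  1.08 -0.7 ]
```

Emit:
apply_moves --moves '[{"jaw": 0.0,"offset": [0,0,1],"rot": [0,0.26,0]},{"jaw": 0.0,"offset": [0,0,2],"rot": [0,0.53,0]},{"jaw": 0.0,"offset": [0,0,2.5],"rot": [0,0.66,0]},{"jaw": 0.0,"offset": [0,0,2],"rot": [0,0.53,0]},{"jaw": 0.0,"offset": [0,0,1],"rot": [0,0.26,0]}]'

```text
time_s: 32.0
eef_pos: [0.6824, -0.1197, 0.0065]
eef_rot: [-0.023, 0.576, 0.817, 0.017]
wrist_force: [-1.3, 2.7, 9.1]
opening: 0.213
grasp_force: 62.1
```

```bash
python3 - <<'E'
from fit import *
o=st()
M=R.from_quat([*o["eef_rot"][1:],o["eef_rot"][0]])
piv=np.r_[s2w(3,0),o["eef_pos"][2]]
for dh in(-5,-10,-15):
    D=R.from_euler("z",dh,degrees=True);p=piv+D.apply(o["eef_pos"]-piv);print(dh,w2s(p));goto(p,D*M,o)
E
```

```text
t 32.0 tcp [ 682.4 -119.7    6.5] stand [  51.8 -213.1] yaw 109.6 pitch -0.057 roll 0.002 F [-1.3  2.7  9.1] T [ 0.45  0.24 -0.14] open 0.213 g 62.1 q [-0.37  0.7   1.37  0.05  1.1  -0.73]
-5 [  33.1 -216.5]
offset(tool0) [  0.7 -19.1   0. ] rot [-0.3 -0.   5. ] after-rot-frame [ -0.9 -19.   -0.1]
-10 [  14.1 -218.3]
offset(tool0) [  3.1 -38.    0.1] rot [-0.6 -0.  10. ] after-rot-frame [ -3.5 -37.9  -0.3]
-15 [  -5.  -218.5]
offset(tool0) [  7.1 -56.6   0.3] rot [-0.9 -0.  15. ] after-rot-frame [ -7.8 -56.5  -0.5]
```

Emit:
apply_moves --moves '[{"jaw": 0.0,"offset": [0,0,1.5],"rot": [0,0.4,0]},{"jaw": 0.0,"offset": [0,0,1.2],"rot": [0,0.3,0]},{"jaw": 0.0,"offset": [0,-2,0],"rot": [0,0,0.5]},{"jaw": 0.0,"offset": [0.1,-6,0],"rot": [-0.1,0,1.6]},{"jaw": 0.0,"offset": [0.2,-8,0],"rot": [-0.1,0,2.1]}]'

```text
time_s: 32.62
eef_pos: [0.6684, -0.1242, 0.0044]
eef_rot: [-0.026, 0.606, 0.795, 0.022]
wrist_force: [2.7, 3.7, 6.9]
opening: 0.219
grasp_force: 62.0
```

```bash
python3 - <<'E'
from fit import *
st()
E
```

```text
t 32.62 tcp [ 668.4 -124.2    4.4] stand [  37.4 -215.9] yaw 105.4 pitch -0.068 roll 0.003 F [2.7 3.7 6.9] T [ 0.53 -0.54  0.53] open 0.219 g 62.0 q [-0.38  0.68  1.41  0.06  1.09 -0.68]
```

Emit:
apply_moves --moves '[{"jaw": 0.0,"offset": [0.2,-8,0.1],"rot": [-0.1,0,2.1]},{"jaw": 0.0,"offset": [0.2,-8,0.1],"rot": [-0.1,0,2.1]},{"jaw": 0.0,"offset": [0.2,-8,0],"rot": [-0.1,0,2.1]},{"jaw": 0.0,"offset": [0.2,-8,0],"rot": [-0.1,0,2.1]},{"jaw": 0.0,"offset": [0.2,-8,0],"rot": [-0.1,0,2.1]}]'

```text
time_s: 33.25
eef_pos: [0.6282, -0.1323, 0.0042]
eef_rot: [-0.025, 0.676, 0.737, 0.021]
wrist_force: [0.3, -1.0, 7.4]
opening: 0.213
grasp_force: 62.4
```

```bash
python3 - <<'E'
from fit import *
st()
E
```

```text
t 33.25 tcp [ 628.2 -132.3    4.2] stand [  -3.5 -219. ] yaw 94.9 pitch -0.066 roll -0.003 F [ 0.3 -1.   7.4] T [-0.12 -0.15  1.13] open 0.213 g 62.4 q [-0.42  0.61  1.53  0.07  1.04 -0.54]
```

Emit:
apply_moves --moves '[{"jaw": 0.0,"offset": [0.1,-4,0],"rot": [0,0,1]},{"jaw": 0.0,"offset": [0.1,-2,0],"rot": [0,0,0.6]},{"jaw": 0.0,"offset": [0,0,-0.8],"rot": [0,-0.2,0]},{"jaw": 0.0,"offset": [0,0,-1.5],"rot": [0,-0.4,0]},{"jaw": 0.0,"offset": [0,0,-2],"rot": [0,-0.53,0]}]'

```text
time_s: 33.88
eef_pos: [0.6217, -0.1332, 0.0082]
eef_rot: [-0.019, 0.686, 0.728, 0.013]
wrist_force: [-1.9, -3.1, 6.7]
opening: 0.216
grasp_force: 62.3
```

Emit:
apply_moves --moves '[{"jaw": 0.0,"offset": [0,0,-2],"rot": [0,-0.53,0]},{"jaw": 0.0,"offset": [0,0,-2],"rot": [0,-0.53,0]},{"jaw": 0.0,"offset": [0,0,-2],"rot": [0,-0.53,0]},{"jaw": 0.0,"offset": [0,0,-2],"rot": [0,-0.53,0]},{"jaw": 0.0,"offset": [0,0,-2],"rot": [0,-0.53,0]}]'

```text
time_s: 34.5
eef_pos: [0.6212, -0.1335, 0.018]
eef_rot: [-0.002, 0.686, 0.728, -0.003]
wrist_force: [-2.1, -2.4, 8.2]
opening: 0.213
grasp_force: 62.2
```

```bash
python3 - <<'E'
from fit import *
st()
E
```

```text
t 34.5 tcp [ 621.2 -133.5   18. ] stand [ -10.6 -219.4] yaw 93.4 pitch 0.0 roll -0.007 F [-2.1 -2.4  8.2] T [-0.43  0.5   0.94] open 0.213 g 62.2 q [-0.4   0.57  1.56 -0.    1.02 -0.45]
```

Emit:
apply_moves --moves '[{"jaw": 0.0,"offset": [0,0,-2],"rot": [0,-0.53,0]},{"jaw": 0.0,"offset": [0,0,-2],"rot": [0,-0.53,0]},{"jaw": 0.0,"offset": [0,0,-2],"rot": [0,-0.53,0]},{"jaw": 0.0,"offset": [0,0,-1.5],"rot": [0,-0.4,0]},{"jaw": 0.0,"offset": [0,0,-1],"rot": [0,-0.27,0]}]'

```text
time_s: 35.12
eef_pos: [0.6211, -0.1335, 0.0263]
eef_rot: [0.012, 0.686, 0.728, -0.016]
wrist_force: [-2.5, -3.7, 6.9]
opening: 0.213
grasp_force: 62.0
```

Emit:
apply_moves --moves '[{"jaw": 0.0,"offset": [0,0,-1],"rot": [0,-0.27,0]},{"jaw": 0.0,"offset": [0,0,-1],"rot": [0,-0.27,0]},{"jaw": 0.0,"offset": [0,0,-1],"rot": [0,-0.27,0]},{"jaw": 0.0,"offset": [0,0,-1],"rot": [0,-0.27,0]},{"jaw": 0.0,"offset": [0,0,-1],"rot": [0,-0.27,0]}]'

```text
time_s: 35.75
eef_pos: [0.6211, -0.1333, 0.0313]
eef_rot: [0.02, 0.685, 0.727, -0.025]
wrist_force: [-3.0, -3.9, 6.3]
opening: 0.213
grasp_force: 62.0
```

```bash
python3 - <<'E'
from fit import *
st()
E
```

```text
t 35.75 tcp [ 621.1 -133.3   31.3] stand [ -10.7 -219.1] yaw 93.4 pitch 0.063 roll -0.008 F [-3.  -3.9  6.3] T [-0.57  0.53  0.91] open 0.213 g 62.0 q [-0.37  0.54  1.57 -0.07  1.01 -0.39]
```

Emit:
apply_moves --moves '[{"jaw": 0.0,"offset": [0,0,-1],"rot": [0,-0.27,0]},{"jaw": 0.0,"offset": [0,0,-1],"rot": [0,-0.27,0]},{"jaw": 0.0,"offset": [0,0,-1],"rot": [0,-0.27,0]},{"jaw": 0.0,"offset": [0,0,-1],"rot": [0,-0.27,0]},{"jaw": 0.0,"offset": [0,0,-1],"rot": [0,-0.27,0]}]'

```text
time_s: 36.38
eef_pos: [0.6206, -0.1329, 0.0355]
eef_rot: [0.028, 0.685, 0.727, -0.033]
wrist_force: [-2.3, -4.1, 0.6]
opening: 0.213
grasp_force: 61.3
```

Emit:
apply_moves --moves '[{"jaw": 0.0,"offset": [0,0,-1],"rot": [0,-0.27,0]},{"jaw": 0.0,"offset": [0,0,-1],"rot": [0,-0.27,0]},{"jaw": 0.0,"offset": [0,0,-1],"rot": [0,-0.27,0]},{"jaw": 0.0,"offset": [0,0,-1],"rot": [0,-0.27,0]},{"jaw": 0.0,"offset": [0,0,-1],"rot": [0,-0.27,0]}]'

```text
time_s: 37.0
eef_pos: [0.6206, -0.1306, 0.0398]
eef_rot: [0.036, 0.685, 0.726, -0.04]
wrist_force: [-1.8, -0.4, -0.3]
opening: 0.214
grasp_force: 60.9
```

```bash
python3 - <<'E'
from fit import *
st()
for c in("scene","top",):
    im,d,P=snap(c,c+"11")
    q=P.reshape(-1,3);q=q[np.isfinite(q).all(1)]
    s=np.c_[((q[:,:2]-O)@B)*1000,q[:,2]*1000]
    k=s[(abs(s[:,0])<110)&(abs(s[:,1]-90)<10)&(s[:,2]>35)];print("slab front top z",np.median(k[:,2]))
    k=s[(s[:,0]>45)&(s[:,0]<110)&(s[:,1]>25)&(s[:,1]<74)&(s[:,2]>32)&(s[:,2]<46)];print("grip",len(k),np.percentile(k,[3,50,97],axis=0).round(1))
E
```

```text
t 37.0 tcp [ 620.6 -130.6   39.8] stand [ -10.9 -216.4] yaw 93.3 pitch 0.107 roll -0.009 F [-1.8 -0.4 -0.3] T [0.23 0.34 0.35] open 0.214 g 60.9 q [-0.34  0.52  1.58 -0.12  1.   -0.34]
slab front top z 49.68627315225649
grip 92 [[63.7 47.5 34.2]
 [76.8 60.6 39.4]
 [87.9 73.2 42.9]]
slab front top z 50.59877253363443
grip 79 [[62.8 45.5 33.5]
 [73.5 59.2 40.5]
 [85.7 72.5 45. ]]
```

Emit:
apply_moves --moves '[{"jaw": 0.0,"offset": [-3,0,0],"rot": [0,0,0]},{"jaw": 0.0,"offset": [-9,0,0],"rot": [0,0,0]},{"jaw": 0.0,"offset": [-12,0,0],"rot": [0,0,0]},{"jaw": 0.0,"offset": [-12,0,0],"rot": [0,0,0]},{"jaw": 0.0,"offset": [-8,0,0],"rot": [0,0,0]}]'

```text
time_s: 37.72
eef_pos: [0.6234, -0.1759, 0.0447]
eef_rot: [0.036, 0.686, 0.726, -0.04]
wrist_force: [-0.6, 1.6, -2.3]
opening: 0.212
grasp_force: 60.8
```

```bash
python3 - <<'E'
from fit import *
st()
im,d,P=snap("top","top12")
q=P.reshape(-1,3);q=q[np.isfinite(q).all(1)]
s=np.c_[((q[:,:2]-O)@B)*1000,q[:,2]*1000]
k=s[(abs(s[:,0])<25)&(s[:,1]>15)&(s[:,1]<73)&(s[:,2]>11)&(s[:,2]<35)];print(len(k),np.percentile(k,[2,50,98],axis=0).round(1))
E
```

```text
t 37.73 tcp [ 623.4 -175.9   44.7] stand [ -13.6 -261.7] yaw 93.2 pitch 0.107 roll -0.008 F [-0.6  1.6 -2.3] T [0.59 0.07 0.07] open 0.212 g 60.8 q [-0.41  0.54  1.55 -0.12  1.02 -0.4 ]
73 [[-1.4 15.9 13.9]
 [ 9.3 32.8 23.3]
 [20.  48.7 26.7]]
```

Emit:
apply_moves --moves '[{"jaw": 0.0,"offset": [0,0,3],"rot": [0,0.65,0]},{"jaw": 0.0,"offset": [0,0,5],"rot": [0,1.1,0]},{"jaw": 0.0,"offset": [0,0,5],"rot": [0,1.1,0]},{"jaw": 0.0,"offset": [0,0,5],"rot": [0,1.1,0]},{"jaw": 0.0,"offset": [0,0,5],"rot": [0,1.1,0]}]'

```text
time_s: 38.4
eef_pos: [0.6231, -0.176, 0.0211]
eef_rot: [0.003, 0.687, 0.727, -0.009]
wrist_force: [0.6, -0.4, -1.5]
opening: 0.212
grasp_force: 60.8
```

Emit:
apply_moves --moves '[{"jaw": 0.0,"offset": [0,0,5],"rot": [0,1.1,0]},{"jaw": 0.0,"offset": [0,0,5],"rot": [0,1.1,0]},{"jaw": 0.0,"offset": [0,0,4],"rot": [0,0.9,0]},{"jaw": 0.0,"offset": [0,0,3],"rot": [0,0.7,0]},{"jaw": 0.0,"offset": [0,0,1.5],"rot": [0,0.3,0]}]'

```text
time_s: 39.02
eef_pos: [0.6229, -0.1761, 0.0029]
eef_rot: [-0.022, 0.687, 0.727, 0.015]
wrist_force: [0.6, 1.4, -0.9]
opening: 0.214
grasp_force: 60.8
```

```bash
python3 - <<'E'
from fit import *
st()
E
```

```text
t 39.02 tcp [ 622.9 -176.1    2.9] stand [ -14.1 -261.8] yaw 93.2 pitch -0.053 roll -0.009 F [ 0.6  1.4 -0.9] T [ 0.29 -0.06 -0.07] open 0.214 g 60.8 q [-0.48  0.62  1.51  0.05  1.04 -0.56]
```

Emit:
apply_moves --moves '[{"jaw": 0.3,"offset": [0,0,0],"rot": [0,0,0]},{"jaw": 0.45,"offset": [0,0,0],"rot": [0,0,0]},{"jaw": 0.45,"offset": [0,0,-15],"rot": [0,0,0]},{"jaw": 0.45,"offset": [0,0,-35],"rot": [0,0,0]},{"jaw": 0.45,"offset": [30,0,-15],"rot": [0,0,0]}]'

```text
time_s: 39.65
eef_pos: [0.6241, -0.1521, 0.0735]
eef_rot: [-0.019, 0.687, 0.726, 0.016]
wrist_force: [-0.1, 0.2, 0.1]
opening: 0.451
grasp_force: 0.0
```

Emit:
apply_moves --moves '[{"jaw": 0.45,"offset": [50,0,0],"rot": [0,0,0]},{"jaw": 0.45,"offset": [45,0,0],"rot": [0,0,0]},{"jaw": 0.45,"offset": [20,0,0],"rot": [0,0,0]},{"jaw": 0.45,"offset": [0,0,0],"rot": [0,0,0]},{"jaw": 0.45,"offset": [0,0,0],"rot": [0,0,0]}]'

```text
time_s: 40.28
eef_pos: [0.6161, -0.0361, 0.0761]
eef_rot: [-0.021, 0.687, 0.726, 0.015]
wrist_force: [0.7, 0.2, 0.2]
opening: 0.453
grasp_force: 0.0
```

```bash
python3 - <<'E'
from fit import *
st()
for c in("scene","top"):
    im,d,P=snap(c,c+"13");np.save(c+"13.npy",P)
    q=P.reshape(-1,3);q=q[np.isfinite(q).all(1)]
    s=np.c_[((q[:,:2]-O)@B)*1000,q[:,2]*1000]
    for lo,hi,z0,z1 in((-290,-250,7,34),(-250,-200,8,34),(-200,-172,8,34),(-135,-100,14,34),(-100,-60,15,40),(20,40,22,40)):
        k=s[(abs(s[:,0]+5)<30)&(s[:,1]>lo)&(s[:,1]<hi)&(s[:,2]>z0)&(s[:,2]<z1)]
        if len(k)>5: print(c,lo,hi,len(k),"x",np.percentile(k[:,0],[3,50,97]).round(1),"z",np.percentile(k[:,2],[10,50,90]).round(1),"y",np.percentile(k[:,1],[0,50]).round(0))
cv2.imwrite("pics/c13.png",cv2.resize(cv2.imread("pics/scene13.png")[110:290,170:400],(760,595)))
E
```

```text
t 40.27 tcp [616.1 -36.1  76.1] stand [  -3.8 -122.1] yaw 93.2 pitch -0.052 roll -0.008 F [0.7 0.2 0.2] T [ 0.   -0.01  0.02] open 0.453 g 0.0 q [-0.28  0.46  1.59  0.05  1.12 -0.35]
scene -290 -250 78 x [-23.  -13.3  -2.5] z [10.2 13.1 16.5] y [-289. -268.]
scene -250 -200 112 x [-20.1  -7.4   1.3] z [11.9 15.4 18.5] y [-249. -225.]
scene -200 -172 66 x [-16.6  -5.    3.2] z [14.  18.7 21.1] y [-200. -186.]
scene -135 -100 84 x [-11.1   0.2   9. ] z [17.9 23.1 26.4] y [-135. -117.]
scene -100 -60 106 x [-9.3  3.  12.2] z [19.9 25.6 28.8] y [-99. -80.]
scene 20 40 52 x [ 0.2 10.1 19.8] z [24.9 27.1 29.9] y [20. 30.]
top -290 -250 82 x [-22.7 -12.6  -2.5] z [11.2 13.9 16.7] y [-290. -270.]
top -250 -200 99 x [-19.3 -10.6  -0.1] z [13.5 17.  20.1] y [-250. -225.]
top -100 -60 55 x [-8.8 -0.1  9.8] z [24.3 27.7 30. ] y [-95. -74.]
top 20 40 39 x [ 0.6 10.5 18. ] z [26.1 29.  31.2] y [21. 30.]
```

View pics/c13.png

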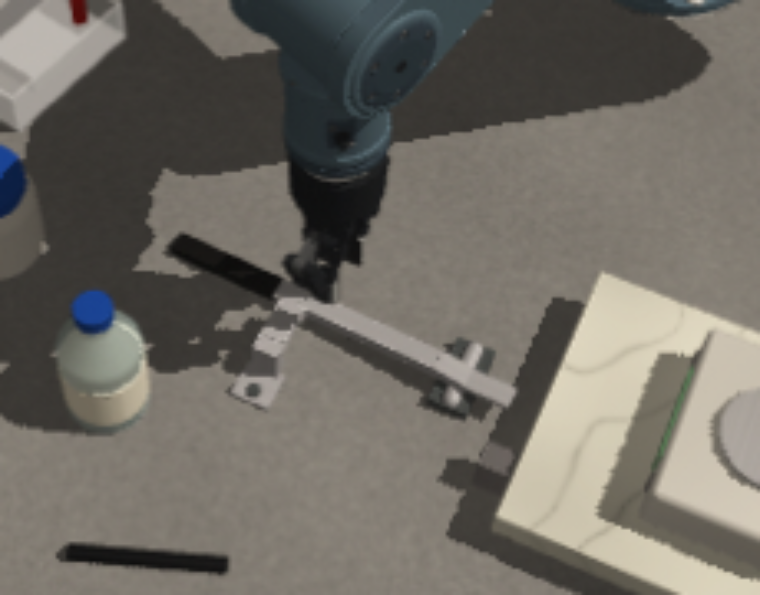

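Emit:
apply_moves --moves '[{"jaw": 0.45,"offset": [0,1,20],"rot": [0,0,0]},{"jaw": 0.45,"offset": [0,0,25],"rot": [0,0,0]},{"jaw": 0.45,"offset": [0,0,13],"rot": [0,0,0]},{"jaw": 0.45,"offset": [0,0,2.5],"rot": [0,0,0]},{"jaw": 0.3,"offset": [0,0,0],"rot": [0,0,0]}]'

```text
time_s: 41.0
eef_pos: [0.6161, -0.0319, 0.0153]
eef_rot: [-0.022, 0.687, 0.727, 0.015]
wrist_force: [0.2, -0.3, 0.6]
opening: 0.299
grasp_force: 0.0
```

Emit:
apply_moves --moves '[{"jaw": 0.0,"offset": [0,0,0],"rot": [0,0,0]},{"jaw": 0.0,"offset": [0,0,0],"rot": [0,0,0]},{"jaw": 0.0,"offset": [0,0,0],"rot": [0,0,0]},{"jaw": 0.0,"offset": [0,0,0],"rot": [0,0,0]},{"jaw": 0.0,"offset": [0,0,0],"rot": [0,0,0]}]'

```text
time_s: 41.62
eef_pos: [0.6168, -0.0319, 0.0161]
eef_rot: [-0.021, 0.687, 0.727, 0.015]
wrist_force: [1.3, -0.4, 6.0]
opening: 0.211
grasp_force: 60.3
```

Emit:
apply_moves --moves '[{"jaw": 0.0,"offset": [0,0,-8],"rot": [0,0,0]},{"jaw": 0.0,"offset": [0,0,-20],"rot": [0,0,0]},{"jaw": 0.0,"offset": [0,0,-25],"rot": [0,0,0]},{"jaw": 0.0,"offset": [0,0,-15],"rot": [0,0,0]},{"jaw": 0.0,"offset": [0,0,0],"rot": [0,0,0]}]'

```text
time_s: 42.25
eef_pos: [0.6176, -0.0355, 0.0849]
eef_rot: [-0.021, 0.687, 0.727, 0.016]
wrist_force: [-0.1, -0.4, -4.7]
opening: 0.207
grasp_force: 59.3
```

```bash
python3 - <<'E'
from fit import *
st()
goto([.436,-.185,.06],Rt(90,0))
E
```

```text
t 42.25 tcp [617.6 -35.5  84.9] stand [  -2.2 -121.6] yaw 93.2 pitch -0.052 roll -0.006 F [-0.1 -0.4 -4.7] T [-0.01  0.01 -0.03] open 0.207 g 59.3 q [-0.27  0.44  1.59  0.05  1.13 -0.35]
offset(tool0) [-140.1 -189.7   18.8] rot [-0.4 -3.   3.2] after-rot-frame [-149.5 -181.6   24.9]
```

Emit:
apply_moves --moves '[{"jaw": 0.0,"offset": [-12,-16,0],"rot": [0,0,0]},{"jaw": 0.0,"offset": [-34,-45,0],"rot": [0,0,0]},{"jaw": 0.0,"offset": [-36,-48,0],"rot": [0,-1,1]},{"jaw": 0.0,"offset": [-34,-45,0],"rot": [0,-1.5,1]},{"jaw": 0.0,"offset": [-24,-32,0],"rot": [0,-1,1]}]'

```text
time_s: 42.88
eef_pos: [0.4347, -0.1839, 0.078]
eef_rot: [-0.001, 0.706, 0.708, -0.007]
wrist_force: [0.3, -1.1, -4.3]
opening: 0.211
grasp_force: 59.7
```

```bash
python3 - <<'E'
from fit import *
o=st()
goto([.436,-.185,.004],Rt(90,.013))
M=R.from_quat([*o["eef_rot"][1:],o["eef_rot"][0]])
for c in("scene","top"):
    im,d,P=snap(c,c+"14");q=P.reshape(-1,3);q=q[np.isfinite(q).all(1)]
    l=np.c_[M.inv().apply(q-o["eef_pos"])*1000,q[:,2]*1000]
    for lo,hi in((-165,-130),(-130,-100),(-100,-60),(50,90)):
        k=l[(abs(l[:,1])<8)&(abs(l[:,2]+5)<20)&(l[:,0]>lo)&(l[:,0]<hi)]
        if len(k)>5:print(c,lo,len(k),np.median(k[:,3]).round(1))
E
```

```text
t 42.88 tcp [ 434.7 -183.9   78. ] stand [-201.9 -246.7] yaw 90.2 pitch 0.008 roll -0.012 F [ 0.3 -1.1 -4.3] T [ 0.09 -0.06  0.04] open 0.211 g 59.7 q [-0.64  0.16  1.97 -0.02  1.01 -0.64]
offset(tool0) [-0.5  2.2 74. ] rot [-0.7 -0.3  0.2] after-rot-frame [-0.1  1.3 74. ]
scene -165 48 83.3
scene -130 37 83.6
scene -100 50 84.9
scene 50 52 86.0
top -165 72 84.2
top -130 28 84.4
top 50 62 86.3
```

Emit:
apply_moves --moves '[{"jaw": 0.0,"offset": [0,0,15],"rot": [-0.7,-0.5,0]},{"jaw": 0.0,"offset": [0,0,25],"rot": [0,0,0]},{"jaw": 0.0,"offset": [0,0,20],"rot": [0,0,0]},{"jaw": 0.0,"offset": [0,0,8],"rot": [0,0,0]},{"jaw": 0.0,"offset": [0,0,3],"rot": [0,0,0]}]'

```text
time_s: 43.6
eef_pos: [0.4373, -0.1843, 0.0076]
eef_rot: [0.007, 0.705, 0.709, -0.005]
wrist_force: [0.1, -0.1, -3.3]
opening: 0.208
grasp_force: 59.9
```

Emit:
apply_moves --moves '[{"jaw": 0.0,"offset": [0,0,1],"rot": [0,0,0]},{"jaw": 0.0,"offset": [0,0,1],"rot": [0,0,0]},{"jaw": 0.0,"offset": [0,0,0.7],"rot": [0,0,0]},{"jaw": 0.0,"offset": [0,0,0],"rot": [0,0,0]},{"jaw": 0.0,"offset": [0,0,0],"rot": [0,0,0]}]'

```text
time_s: 44.22
eef_pos: [0.4374, -0.1848, 0.0055]
eef_rot: [0.007, 0.705, 0.709, -0.005]
wrist_force: [-1.1, -0.3, -5.7]
opening: 0.21
grasp_force: 59.8
```

```bash
python3 - <<'E'
from fit import *
st()
E
```

```text
t 44.23 tcp [ 437.4 -184.8    5.5] stand [-199.3 -247.9] yaw 90.3 pitch 0.018 roll 0.003 F [-1.1 -0.3 -5.7] T [ 0.14  0.02 -0.01] open 0.21 g 59.8 q [-0.64  0.3   2.   -0.02  0.83 -0.64]
```

Emit:
apply_moves --moves '[{"jaw": 0.0,"offset": [0,0,0.6],"rot": [0,0,0]},{"jaw": 0.0,"offset": [0,0,0.6],"rot": [0,0,0]},{"jaw": 0.0,"offset": [0,0,0.5],"rot": [0,0,0]},{"jaw": 0.0,"offset": [0,0,0],"rot": [0,0,0]},{"jaw": 0.0,"offset": [0,0,0],"rot": [0,0,0]}]'

```text
time_s: 44.85
eef_pos: [0.4375, -0.1848, 0.0043]
eef_rot: [0.007, 0.705, 0.709, -0.005]
wrist_force: [-2.6, 2.8, 6.3]
opening: 0.209
grasp_force: 61.1
```

```bash
python3 - <<'E'
from fit import *
st()
E
```

```text
t 44.85 tcp [ 437.5 -184.8    4.3] stand [-199.2 -247.9] yaw 90.3 pitch 0.018 roll 0.003 F [-2.6  2.8  6.3] T [ 0.42  0.56 -0.01] open 0.209 g 61.1 q [-0.64  0.31  2.   -0.02  0.82 -0.64]
```

Touching the bench; I release and retreat.

Emit:
apply_moves --moves '[{"jaw": 0.3,"offset": [0,0,0],"rot": [0,0,0]},{"jaw": 0.5,"offset": [0,0,0],"rot": [0,0,0]},{"jaw": 0.5,"offset": [0,0,-1],"rot": [0,0,0]},{"jaw": 0.5,"offset": [0,0,-15],"rot": [0,0,0]},{"jaw": 0.5,"offset": [0,0,-35],"rot": [0,0,0]}]'

```text
time_s: 45.48
eef_pos: [0.4362, -0.1832, 0.0547]
eef_rot: [0.006, 0.706, 0.709, -0.005]
wrist_force: [-0.1, -0.2, 0.5]
opening: 0.502
grasp_force: 0.0
```

Emit:
apply_moves --moves '[{"jaw": 0.5,"offset": [0,0,-50],"rot": [0,0,0]},{"jaw": 0.5,"offset": [0,0,-50],"rot": [0,0,0]},{"jaw": 0.5,"offset": [0,0,-30],"rot": [0,0,0]},{"jaw": 0.5,"offset": [0,0,0],"rot": [0,0,0]},{"jaw": 0.5,"offset": [0,0,0],"rot": [0,0,0]}]'

```text
time_s: 46.1
eef_pos: [0.4365, -0.1813, 0.1844]
eef_rot: [0.007, 0.705, 0.709, -0.005]
wrist_force: [0.3, -0.9, -0.6]
opening: 0.497
grasp_force: 0.0
```

```bash
python3 - <<'E'
from fit import *
st()
for c in("scene","top"):
    im,d,P=snap(c,c+"15");q=P.reshape(-1,3);q=q[np.isfinite(q).all(1)]
    s=np.c_[((q[:,:2]-O)@B)*1000,q[:,2]*1000]
    k=s[(abs(s[:,0])<110)&(abs(s[:,1]-90)<10)&(s[:,2]>35)];print("slab front top z",np.median(k[:,2]))
    k=s[(s[:,0]>45)&(s[:,0]<110)&(s[:,1]>25)&(s[:,1]<74)&(s[:,2]>32)&(s[:,2]<46)];print("grip",len(k),np.percentile(k,[3,50,97],axis=0).round(1))
    for lo,hi in((-.35,-.25),(-.25,-.19),(-.1,-.03)):
        k=q[(abs(q[:,0]-.437)<.02)&(q[:,1]>lo)&(q[:,1]<hi)&(q[:,2]>.005)&(q[:,2]<.06)];print(c,lo,len(k),np.median(k,0).round(4))
cv2.imwrite("pics/c15.png",cv2.resize(cv2.imread("pics/scene15.png"),(800,600)))
E
```

```text
t 46.1 tcp [ 436.5 -181.3  184.4] stand [-199.8 -244.2] yaw 90.3 pitch 0.017 roll 0.002 F [ 0.3 -0.9 -0.6] T [ 0.01  0.05 -0.01] open 0.497 g 0.0 q [-0.64 -0.01  1.91 -0.01  1.23 -0.64]
slab front top z 49.59649414101675
grip 93 [[62.7 47.6 33.9]
 [76.1 60.8 39.1]
 [87.9 73.2 42.9]]
scene -0.35 171 [ 0.4411 -0.3004  0.0119]
scene -0.25 107 [ 0.4407 -0.2201  0.0119]
scene -0.1 112 [ 0.4401 -0.0719  0.0095]
slab front top z 50.292910208791675
grip 78 [[62.6 46.1 34. ]
 [73.9 59.4 41. ]
 [85.5 73.1 44.7]]
top -0.35 83 [ 0.4419 -0.3313  0.0125]
top -0.25 0 [nan nan nan]
top -0.1 137 [ 0.4394 -0.0696  0.0088]
  return _methods._mean(a, axis=axis, dtype=dtype,
  ret = um.true_divide(
```

View pics/c15.png

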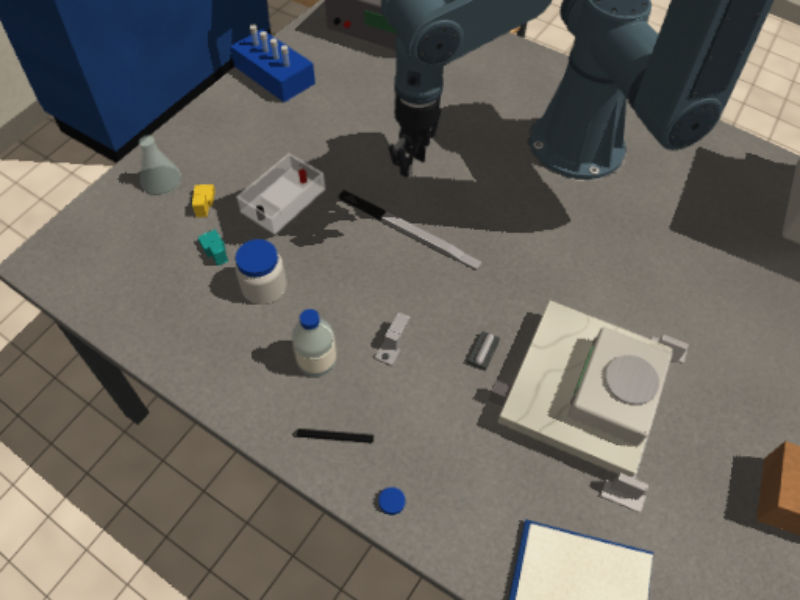

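The bar lies flat at (410,230), clear of everything. The slab is level on the shim at (500,390), and the bystanders have not moved.

```bash
python3 -c "
from bench import ctrl
print(ctrl.hand_in())"
```

```text
the job is handed in; nothing more can be done
None
```

The job is handed in at about 46 s of the 72 s allowed. The slab rests level on the shim with the shoulder against its front edge, the bar lies flat on the bench clear of everything, and the bottle, tub and gel tank look unmoved in the last picture; the hand-in gave no verdict.

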